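# Snap the cover onto the terminal box

### The job

Pick up the white cover by its grip bar, set it squarely on the open grey terminal box and push it down, keeping it level, until both orange hooks have clicked over its ends; then let go. The box floats on soft rubber mounts and gives way as you push, so go by the feel of the push, and never put more than 25 N on it. Leave the other things where they are.

Things in the scene. Friction and masses are not known exactly. Their poses are not given: they have to be found in the camera images.
- cover_grip (a point): Loose white cover, 110 g: plate 60 x 140 x 4 mm with a grip bar on top and a skirt below, standing on its skirt. Point: centre of the bar (12 mm thick along y, 44 long along x, 34 high). z up, y along the cover's long side. Plate top is 17 mm below the point, plate underside 21, skirt edge 35. Skirt 49 x 130 mm outside, its lowest 5 mm tapered inward. Fits either way round.
- cover_end_a (a point): Point on the top face of the cover's plate, 68 mm from its middle along the cover's +y, where a hook catches it. Fully seated it is 4 mm above box_seat.
- cover_end_b (a point): The same at the other end of the cover, 68 mm along -y.
- box_seat (a point): Middle of the grey box's open mouth, level with its rim, about 52 mm above the bench; z up. Box 60 mm (x) by 140 mm (y), walls 3 mm, opening 54 x 134 mm. Its foot plate is fixed to the bench, but the box rides on soft rubber mounts: pushed, it and this point sink by several mm to a stop and come back. Fully seated, the cover's plate lies on the rim, cover_grip 21 mm straight above this point.
- hook_a (a joint): Springy orange hook, 16 mm wide, at the box's +y end; rises 16 mm above the rim, head sloped on top and reaching 3 mm in over the cover's end. Value: outward bend, rad; 0 upright (free, or clicked over the cover), about 0.1 while the cover's edge forces it aside. Both hooks together need a push of about 9 to 13 N.
- hook_b (a joint): The same for the hook at the box's -y end.
- wax_tin: Round tin with a red lid, 67 mm across, 32 mm high, origin at the middle of its underside. Leave alone.
- abrasive_roll: Standing roll of brown abrasive strip, 74 x 59 x 50 mm, origin at its underside. Leave alone.
- spanner: Flat steel spanner, 62 x 151 x 8 mm, origin at its underside. Leave alone.
- offcut_b: Wedge-like wood offcut, 88 x 64 x 18 mm, origin at its underside. Leave alone.

How it is judged:
By the outcome, as a careful person would: the job done as asked, in the order asked, and still so for the second after the job is handed in, with the robot touching nothing.
It also fails if it takes over 58 s, if anything falls off the work surface, if the arm or the gripper's body presses on something with over 40 N, if the wrist force passes 120 N, or if a joint passes its speed limit or range.

### The arm

A 7-joint arm with a two-finger parallel gripper is mounted at the origin on a cart in front of the work surface, level with it; the furniture and walls round the work are solid. World frame = base frame: x ahead of the robot, y to its left, z up, the work surface at z = 0. Lengths are in m, angles in rad, forces in N, time in s.
With the tool pointing down it reaches from about 0.4 to 0.875 m from the base axis. Payload 19.3 kg.
Tool frame: the origin (TCP) lies on the centre line of the jaws, within the pads' length; the fingertips stand 25 mm ahead of it and the grasp point (between the pads) lies 6 mm ahead of it (tips_ahead is the distance from the TCP to the fingertips, in m); z points along the fingers, y is the direction in which the jaws open and shut (so a half turn about z gives the same grasp; the last joint's range is limited). The gripper opens to 85 mm and grips with 20 to 120 N. Pads are 22 mm wide; open, the fingers measure 114 mm over their backs; the gripper's body (76 mm by 85 mm) begins 54 mm behind the grasp point. The pads swing forward as they close: fully open they stand 13 mm farther back than shut.
Start: joints at [1.184, 0.521, -0.036, 1.599, 0.021, 1.021, -0.113], TCP at [0.195, -0.594, 0.227] pointing down, gripper open.
Joint ranges: [-2.91, 2.91], [-0.3, 2.13], [-1.5, 1.42], [0.17, 2.43], [-1.26, 4.41], [0.16, 1.93], [-2.52, 2.52]. Speed limits (rad/s): [1.89, 1.89, 2.39, 2.39, 3.01, 3.01, 3.01].

### API

Orientations are given as [roll, pitch, yaw] about the fixed x, y, z axes, in that order (R = Rz(yaw) Ry(pitch) Rx(roll)).
In Python, from workcell import observe, grab_frame, job_done, outline_of, tips_ahead gives the robot as it stands. The module is installed in compiled form; this text tells all that it offers.
- The arm moves only by the tool move_arm, never from a script. Its argument "motion" is a list of rows, each a list of 2 entries, a list of its own where there are three numbers: the shift along the world's x, y, z in mm, then the turn, a rotation vector about the world's x, y, z in rad. A call has 1 to 12 rows; each row is the pose to reach, as a shift and turn from the pose commanded when the call began; what a row does not reach only later rows make up. A row lasts 1/8 s, in which the tool goes at most 62.5 mm and 10.7 degrees, less where a joint would pass 70% of its speed; a pose out of reach is approached as far as the arm can. A call with a gripper value outside its range is refused whole. "jaw" is the finger opening in mm, from 0 to 85.4, set as the call begins (left out, the last holds). The fingers move at their own pace and stop on an object; "grip_force" is the grip in N (left out, the last holds). Time passes only in rows, so rows that repeat a pose let the fingers close. It gives the time, the measured TCP pose, the force and the opening at its end, in the units of the state.
- observe(): the state, without advancing time (a new reading comes with each control period).
- grab_frame(name): name is "scene" or "side" or "wrist"; returns a dict with "frame" (400x640x3 uint8, red, green, blue), "fx", "fy", "cx", "cy" (pixels), "T" (4x4, takes a point from camera to world coordinates); the wrist camera has in their place "mount" (4x4, takes a point from camera to tool coordinates, whose origin is the TCP and whose axes are the flange's). Camera axes: x right, y down, z forward; pixel columns grow to the right and rows downward; lengths in m; the calibration is good to about 2 mm. The wrist camera is an equidistant fisheye: a pixel r from the principal point sees the ray r / f radians off the axis. A picture is of the moment at which its call begins: read the wrist's pose just before it. There is no depth.
- job_done(): hands the job in, once; it reports no verdict.
Trained networks look in the newest picture that a camera, given by its name, has taken for a name from the list of things; names that differ only in an ending like _2 or _b are one class to them, and where a whole thing is asked for, a point or a joint stands for the part that bears it (a point fixed in the world has none). Each returns a list of dicts, best first, with "score" (0 to 1); they miss things now and then, are a little off and sometimes report something else, mostly with a low value. They report only what shows in the picture. A call takes as long as a camera call.
- outline_of(label, camera): "pixels" (400x640 bool, what is visible of it) and "pixel" ([column, row] in pixels, amid what is visible of it).
The state is a dict: "clock": time; "qpos": joint angles; "qd": joint speeds; "joint_efforts": joint torques, N m; "position": TCP position; "tool_rot": TCP orientation; "force": force on the tool from outside, world axes, zero at the start; "moment": the same for the moment, N m; "grip_width": finger opening in m.
Only numpy, scipy, OpenCV 4.12 (cv2) and the standard library are available. Lean on these libraries where they do the work, as an engineer would, in place of code of your own. Each camera call takes 0.05 s, during which the arm holds its last target.

## Working session

There is one attempt and no reset: what is moved stays moved. The work goes in short steps, Python scripts to look and compute and a tool call to move; the robot and the scene stay as the last step left them, time stands still between calls to the robot, and variables do not carry over. Pictures are saved under pics/ and viewed, and the job is handed in when it is done.

Besides the shell and the picture viewer there is one more tool, called as a command line: name --argument value ..., lists and objects as JSON in quotes. move_arm: Moves the arm, as the interface text tells. Its arguments: {"type":"object","properties":{"motion":{"type":"array"},"jaw":{"type":"number"},"grip_force":{"type":"number"}},"required":["motion"]}

```bash
mkdir -p pics
cat > h.py <<'E'
import numpy as np, cv2
from workcell import *
def save(n,f): cv2.imwrite(f"pics/{n}.png",f["frame"][:,:,::-1])
def ray(f,px,pose=None):
    u=(px[0]-f["cx"])/f["fx"];v=(px[1]-f["cy"])/f["fy"]
    T=f["T"];d=T[:3,:3]@np.array([u,v,1.]);return T[:3,3],d
def onz(f,px,z):
    o,d=ray(f,px);return o+d*(z-o[2])/d[2]
def proj(f,p):
    T=np.linalg.inv(f["T"]);q=T[:3,:3]@np.array(p)+T[:3,3]
    return np.array([f["fx"]*q[0]/q[2]+f["cx"],f["fy"]*q[1]/q[2]+f["cy"]])
E
python3 - <<'E'
from h import *
s=observe();print(s)
print(tips_ahead if not callable(tips_ahead) else tips_ahead())
for c in ["scene","side","wrist"]:
    f=grab_frame(c);save(c+"0",f);print(c,{k:np.round(v,4) for k,v in f.items() if k!="frame"})
    for n in ["cover_grip","hook_a","hook_b","wax_tin","abrasive_roll","spanner","offcut_b"]:
        print(c,n,[(round(r["score"],2),np.round(r["pixel"]),int(r["pixels"].sum())) for r in outline_of(n,c)][:3])
E
```

```text
{'clock': 0.0, 'qpos': array([ 1.18377772,  0.52203308, -0.03632604,  1.59998154,  0.02121016,
        1.02106369, -0.11279837]), 'qd': array([ 0.00069741, -0.00027166,  0.00150758, -0.00063848,  0.00058123,
       -0.00116203, -0.00075506]), 'joint_efforts': array([ 3.82660401e-04, -9.27098179e+01,  1.98056102e+00, -3.69927871e+01,
        1.80285482e-02,  8.23710579e-03,  8.44988881e-05]), 'position': array([ 0.19457878, -0.59360178,  0.22612334]), 'tool_rot': array([-3.14049564e+00,  8.58510908e-05,  3.16813972e-01]), 'force': array([-0.39083609, -0.03135583,  0.35122613]), 'moment': array([-0.0372756 ,  0.03041673,  0.02585303]), 'grip_width': 0.08536024550869745}
0.025
scene {'fx': np.float64(394.0243), 'fy': np.float64(394.0243), 'cx': np.float64(315.2459), 'cy': np.float64(199.4768), 'T': array([[ 0.9892, -0.1153,  0.09  ,  0.4251],
       [-0.1459, -0.7312,  0.6664, -0.7573],
       [-0.011 , -0.6724, -0.7401,  0.9702],
       [ 0.    ,  0.    ,  0.    ,  1.    ]])}
scene cover_grip [(0.8, array([292., 137.]), 465)]
scene hook_a [(0.54, array([354., 306.]), 56), (0.33, array(
[... 737 characters left out ...]
.8, array([390., 182.]), 276)]
side abrasive_roll [(0.6, array([401., 158.]), 372)]
side spanner [(0.43, array([289., 167.]), 148)]
side offcut_b [(0.54, array([374., 236.]), 301), (0.47, array([278., 321.]), 1623)]
wrist {'fx': np.float64(309.7069), 'fy': np.float64(309.7069), 'cx': np.float64(323.2995), 'cy': np.float64(199.4491), 'mount': array([[-1.000e-03, -9.569e-01, -2.903e-01,  7.430e-02],
       [ 1.000e+00, -1.200e-03,  7.000e-04,  5.000e-04],
       [-1.000e-03, -2.903e-01,  9.569e-01, -1.478e-01],
       [ 0.000e+00,  0.000e+00,  0.000e+00,  1.000e+00]])}
wrist cover_grip []
wrist hook_a []
wrist hook_b []
wrist wax_tin []
wrist abrasive_roll []
wrist spanner []
wrist offcut_b []
```

View pics/scene0.png

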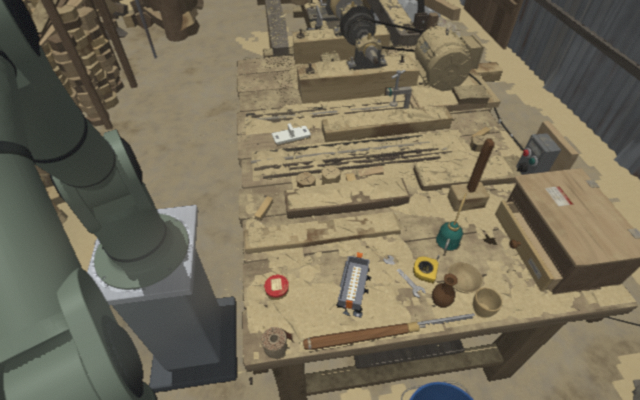

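View pics/side0.png

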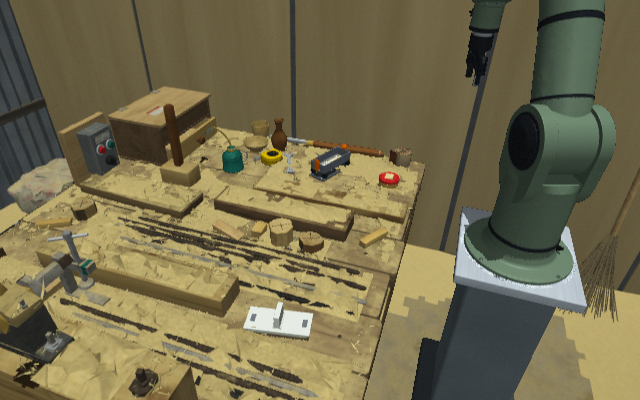

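View pics/wrist0.png

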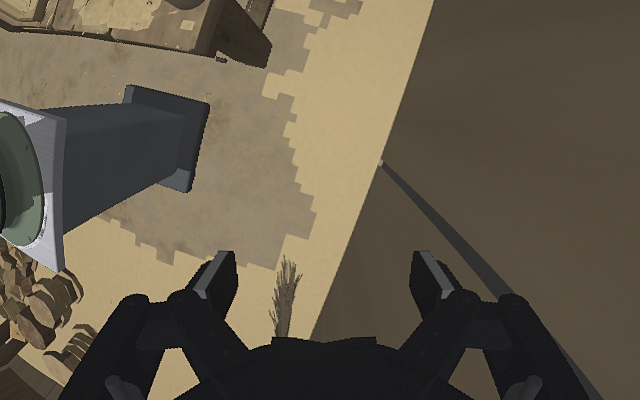

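The cover is at scene (292,133) and side (278,320). The grey box with its orange hooks is at scene (354,283) and side (330,163). I'll triangulate and zoom in on both.

Run:
```python
from h import *
fs=grab_frame("scene");fd=grab_frame("side")
a=fs["frame"][110:155,260:325];b=fs["frame"][245:320,325:390]
c=fd["frame"][295:345,235:325];d=fd["frame"][135:190,295:365]
L=[cv2.resize(x,(400,300) ,interpolation=cv2.INTER_CUBIC) for x in (a,b,c,d)]
im=np.vstack([np.hstack(L[:2]),np.hstack(L[2:])]);cv2.imwrite("pics/crop0.png",im[:,:,::-1])
for px,z in [((292,137),.018)]: print("cover",onz(fs,px,.018))
print("cover side",onz(fd,(279,322),.018))
print("box",onz(fs,(354,283),.045),onz(fd,(330,163),.045))
for n,cams in [("wax_tin",(276,286)),("spanner",(410,283)),("abrasive",(274,343)),("yellow",(427,268)),("offcut",(263,207))]:
    print(n,onz(fs,cams,.02))
```

```text
cover [0.50028374 0.43277389 0.018     ]
cover side [0.49385796 0.46250869 0.018     ]
box [ 0.59565124 -0.23690583  0.045     ] [ 0.58679842 -0.18515856  0.045     ]
wax_tin [ 0.38887621 -0.19963556  0.02      ]
spanner [ 0.7508549  -0.24604122  0.02      ]
abrasive [ 0.37149736 -0.35617381  0.02      ]
yellow [ 0.81236588 -0.20731327  0.02      ]
offcut [0.37032203 0.09211934 0.02      ]
```

View pics/crop0.png

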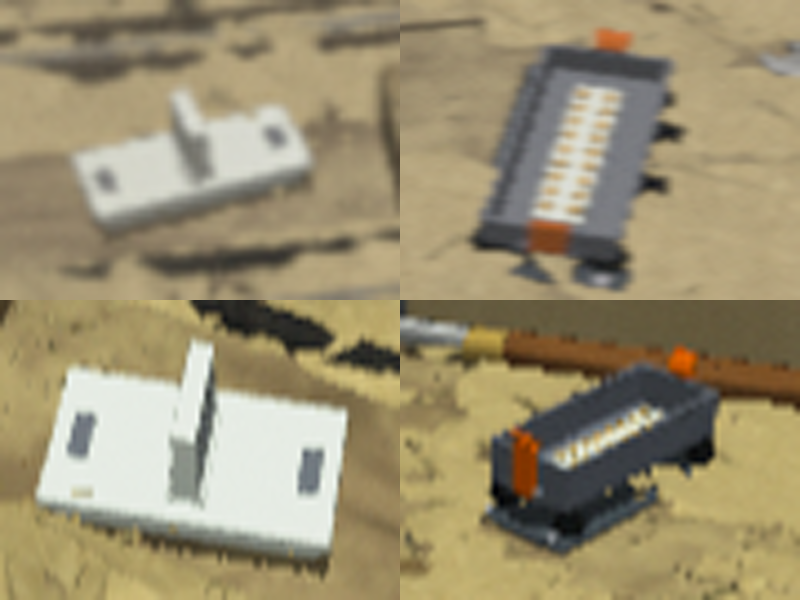

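```bash
cat >> h.py <<'E'
from scipy.optimize import least_squares
def corners(p,z,hx=.03,hy=.07):
    c,s=np.cos(p[2]),np.sin(p[2])
    return [np.array([p[0]+c*a-s*b,p[1]+s*a+c*b,z]) for a,b in [(-hx,hy),(hx,hy),(hx,-hy),(-hx,-hy)]]
E
python3 - <<'E'
from h import *
fs=grab_frame("scene");fd=grab_frame("side")
cs=[(272.2,133.2),(306.3,125.8),(310.4,134.5),(276.2,142.7)]
cd=[(250.8,306.3),(313.1,311),(308.6,336.2),(243.6,328)]
print([np.round(onz(fs,p,.018)[:2],3) for p in cs],[np.round(onz(fd,p,.018)[:2],3) for p in cd])
bs=[(348.6,257),(369.2,260.5),(361.6,306),(340,303)]
print([np.round(onz(fs,p,.052)[:2],3) for p in bs])
for cx in [(424/1,0)]:
  pass
bd=[(312,169-1),(338,173.5-21),(350.5,152),(336,147)]
# side crop d scale 5.714,5.4545
k=lambda u,v:(295+u/5.714,135+v/5.4545)
bd=[k(90,135),k(145,165),k(318,95),k(250,65)]
print([np.round(onz(fd,p,.052)[:2],3) for p in bd])
E
```

```text
[array([0.427, 0.468]), array([0.563, 0.493]), array([0.572, 0.437]), array([0.438, 0.409])] [array([0.569, 0.444]), array([0.436, 0.409]), array([0.422, 0.475]), array([0.557, 0.502])]
[array([ 0.597, -0.158]), array([ 0.651, -0.178]), array([ 0.599, -0.308]), array([ 0.547, -0.292])]
[array([ 0.65 , -0.171]), array([ 0.608, -0.148]), array([ 0.539, -0.269]), array([ 0.589, -0.294])]
```

move_arm --motion '[[[23,32,10],[0,0,0.05]],[[46,64,20],[0,0,0.1]],[[70,97,30],[0,0,0.17]],[[93,129,40],[0,0,0.25]],[[116,161,50],[0,0,0.35]],[[140,193,60],[0,0,0.45]],[[163,226,70],[0,0,0.55]],[[186,258,80],[0,0,0.62]],[[210,290,90],[0,0,0.7]],[[233,322,100],[0,0,0.75]],[[255,354,100],[0,0,0.75]],[[255,354,100],[0,0,0.75]]]'

```text
clock: 2.9
position: [0.4511, -0.2375, 0.3269]
tool_rot: [3.141, -0.001, 1.071]
force: [-0.8, -0.5, 0.7]
grip_width: 0.0857
```

Run:
```python
from h import *
s=observe();print(s["clock"],s["position"],s["tool_rot"],s["qpos"])
f=grab_frame("wrist");save("w1",f)
```

```text
2.9 [ 0.4510964  -0.23745999  0.32689259] [ 3.14115061e+00 -8.90138982e-04  1.07086711e+00] [ 0.66839433  0.25442553 -0.36949416  1.75121978  0.09872018  1.15366213
 -0.23019255]
```

View pics/w1.png

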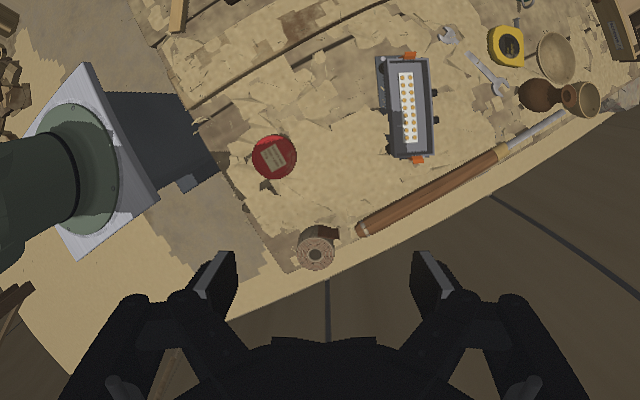

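```bash
cat >> h.py <<'E'
from scipy.spatial.transform import Rotation as Ro
def wT(f,s):
    T=np.eye(4);T[:3,:3]=Ro.from_euler("xyz",s["tool_rot"]).as_matrix();T[:3,3]=s["position"];return T@f["mount"]
def wz(f,T,px,z):
    x=np.array([(px[0]-f["cx"])/f["fx"],(px[1]-f["cy"])/f["fy"]]);r=np.hypot(*x)
    d=np.array([*(x/r*np.sin(r)),np.cos(r)]);d=T[:3,:3]@d;o=T[:3,3];return o+d*(z-o[2])/d[2]
def wproj(f,T,p):
    Ti=np.linalg.inv(T);q=Ti[:3,:3]@np.array(p)+Ti[:3,3];n=np.hypot(q[0],q[1]);r=np.arctan2(n,q[2])
    return np.array([f["cx"]+f["fx"]*r*q[0]/n,f["cy"]+f["fy"]*r*q[1]/n])
def crop(f,u0,v0,u1,v1,k,n):
    cv2.imwrite(f"pics/{n}.png",cv2.resize(f["frame"][v0:v1,u0:u1],None,fx=k,fy=k,interpolation=cv2.INTER_CUBIC)[:,:,::-1])
E
python3 - <<'E'
from h import *
s=observe();f=grab_frame("wrist");T=wT(f,s);crop(f,365,40,450,170,4,"w1c")
for r in outline_of("hook_a","wrist"): 
    v,u=np.nonzero(r["pixels"]);print(r["score"],r["pixel"],len(u),u.min(),u.max(),v.min(),v.max(),wz(f,T,r["pixel"],.066))
E
```

```text
0.48 [408.3, 54.0] 101 401 415 49 57 [ 0.62203472 -0.16159414  0.066     ]
0.42 [416.6, 154.2] 90 409 423 154 161 [ 0.5697358  -0.28847932  0.066     ]
```

View pics/w1c.png

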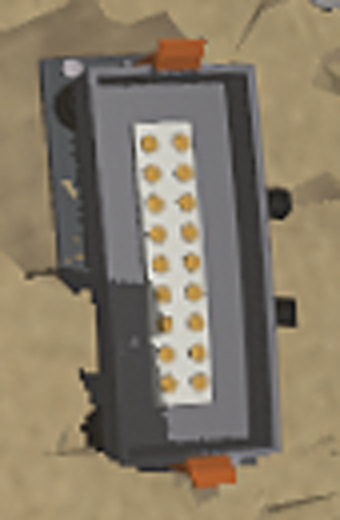

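Run:
```python
from h import *
s=observe();f=grab_frame("wrist");T=wT(f,s)
c=[(387.5,57),(428,56.5),(435.5,153.75),(394.5,155)]
P=np.array([wz(f,T,p,.052) for p in c]);print(np.round(P,4))
fit=least_squares(lambda p:np.concatenate([wproj(f,T,q)-o for q,o in zip(corners(p,.052),c)]),[.6,-.23,-.37])
print(fit.x,fit.fun)
```

```text
[[ 0.597  -0.1546  0.052 ]
 [ 0.6507 -0.178   0.052 ]
 [ 0.5975 -0.3069  0.052 ]
 [ 0.5421 -0.2802  0.052 ]]
[ 0.59687789 -0.229902   -0.40698613] [-0.30816414 -0.56923665  0.70337526 -0.69224358 -0.69264713 -0.24297808
  0.36605234  1.44930943]
```

move_arm --motion '[[[10,25,0],[0,0,0]],[[20,70,0],[0,0,0]],[[30,120,0],[0,0,0.05]],[[35,170,0],[0,0,0.1]],[[40,220,0],[0,0,0.15]],[[45,270,0],[0,0,0.2]],[[50,320,0],[0,0,0.25]],[[50,370,0],[0,0,0.3]],[[50,420,0],[0,0,0.35]],[[50,470,0],[0,0,0.42]],[[50,520,-5],[0,0,0.5]],[[50,570,-20],[0,0,0.55]]]'

```text
clock: 4.6
position: [0.5006, 0.3307, 0.3068]
tool_rot: [3.14, -0.0, 1.617]
force: [0.7, 0.0, 0.8]
grip_width: 0.0854
```

move_arm --motion '[[[0,30,-10],[0,0,0.05]],[[0,60,-20],[0,0,0.1]],[[0,90,-35],[0,0,0.13]],[[0,110,-45],[0,0,0.16]],[[0,120,-55],[0,0,0.16]],[[0,120,-55],[0,0,0.16]],[[0,120,-55],[0,0,0.16]]]'

```text
clock: 5.48
position: [0.5003, 0.4493, 0.2522]
tool_rot: [3.141, 0.0, 1.775]
force: [-0.0, 0.3, 0.6]
grip_width: 0.0853
```

Run:
```python
from h import *
s=observe();print(s["clock"],s["position"],s["tool_rot"],s["qpos"])
f=grab_frame("wrist");save("w2",f)
for r in outline_of("cover_grip","wrist"): 
    v,u=np.nonzero(r["pixels"]);print(r["score"],r["pixel"],len(u),u.min(),u.max(),v.min(),v.max())
```

```text
5.475 [0.50025628 0.4492724  0.25222693] [3.14093922e+00 2.07597505e-04 1.77548075e+00] [-0.4052622   0.65662318 -0.69579202  1.40798594  0.42876983  1.23007158
 -0.9364238 ]
0.74 [322.1, 156.7] 5314 266 378 136 184
```

View pics/w2.png

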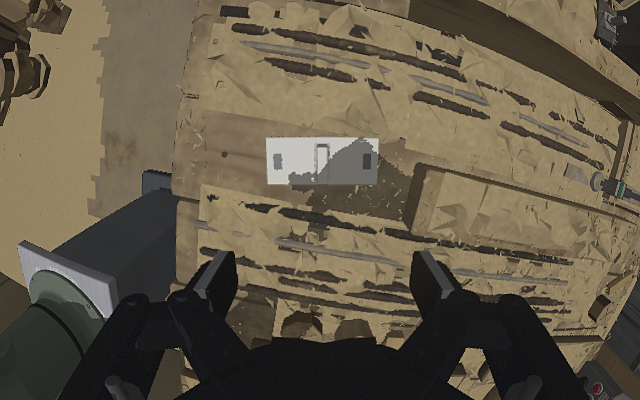

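Run:
```python
from h import *
s=observe();f=grab_frame("wrist");T=wT(f,s);crop(f,260,125,385,190,6,"w2c")
r=outline_of("cover_grip","wrist")[0]
m=r["pixels"].astype(np.uint8)
v,u=np.nonzero(m);P=np.array([wz(f,T,(a,b),.018)[:2] for a,b in zip(u,v)],dtype=np.float32)
print(cv2.minAreaRect(P*1000))
```

```text
((497.3748474121094, 456.3074035644531), (140.1656494140625, 61.852012634277344), 11.66571044921875)
```

View pics/w2c.png

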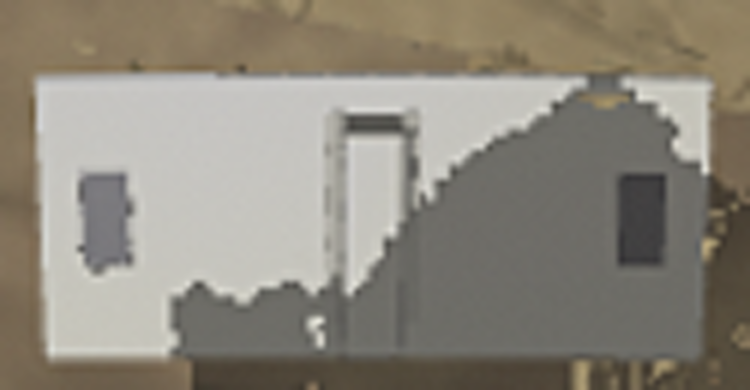

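move_arm --motion '[[[-1,2,-20],[0,0,0]],[[-2,4,-55],[0,0,0]],[[-3,7,-90],[0,0,0]],[[-3,7,-120],[0,0,0]],[[-3,7,-120],[0,0,0]],[[-3,7,-120],[0,0,0]]]' --jaw 40 --grip_force 60

```text
clock: 6.42
position: [0.4968, 0.4575, 0.1325]
tool_rot: [3.141, -0.001, 1.777]
force: [0.5, -0.4, 0.5]
grip_width: 0.0404
```

Run:
```python
from h import *
s=observe();print(s["clock"],s["position"],s["tool_rot"],s["force"])
f=grab_frame("wrist");save("w3",f);T=wT(f,s)
print(wproj(f,T,(.4974,.4563,.052)))
r=outline_of("cover_grip","wrist")[0];m=r["pixels"]
v,u=np.nonzero(m);P=np.array([wz(f,T,(a,b),.018)[:2] for a,b in zip(u,v)],dtype=np.float32)
print(cv2.minAreaRect(P*1000))
```

```text
6.425 [0.49679166 0.45748995 0.13250157] [ 3.14108610e+00 -6.83350660e-04  1.77676304e+00] [ 0.48216714 -0.43360452  0.4799461 ]
[323.30661008 206.03221844]
((497.973876953125, 454.29510498046875), (141.86720275878906, 66.29361724853516), 11.742585182189941)
```

View pics/w3.png

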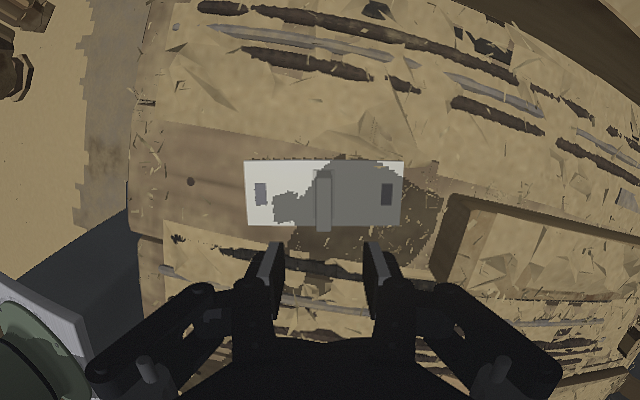

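The bar sits midway between the fingers at column 323, so I'm descending and closing.

move_arm --motion '[[[0,0,-20],[0,0,0]],[[0,0,-45],[0,0,0]],[[0,0,-65],[0,0,0]],[[0,0,-78],[0,0,0]],[[0,0,-83],[0,0,0]],[[0,0,-83],[0,0,0]]]'

```text
clock: 7.28
position: [0.4967, 0.4572, 0.0488]
tool_rot: [3.142, -0.0, 1.777]
force: [-0.7, -0.5, 0.4]
grip_width: 0.0399
```

move_arm --motion '[[[0,0,0],[0,0,0]],[[0,0,0],[0,0,0]],[[0,0,0],[0,0,0]],[[0,0,0],[0,0,0]],[[0,0,0],[0,0,0]]]' --jaw 0 --grip_force 60

```text
clock: 7.9
position: [0.4967, 0.4571, 0.0487]
tool_rot: [-3.142, -0.0, 1.777]
force: [0.2, -0.3, -0.1]
grip_width: -0.0
```

Run:
```python
from h import *
s=observe();print(s["clock"],s["position"],s["tool_rot"],s["force"],s["moment"],s["grip_width"])
f=grab_frame("wrist");save("w4",f)
```

```text
7.9 [0.4966793  0.45710652 0.04871147] [-3.14158002e+00 -1.88675756e-05  1.77676157e+00] [ 0.20318002 -0.27167776 -0.13163029] [-0.03705008 -0.01106537 -0.06391578] -1.7832251184201986e-05
```

View pics/w4.png

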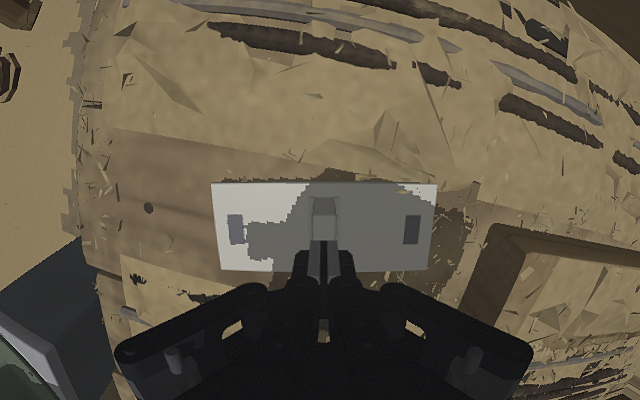

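Run:
```python
from h import *
s=observe();f=grab_frame("wrist");T=wT(f,s);crop(f,200,170,450,290,3,"w4c")
print("TCP/grasp/tip proj",[wproj(f,T,s["position"]+np.array([0,0,-d])) for d in (0,.006,.025)])
for z in (.018,):
  print([np.round(wproj(f,T,q)) for q in corners([.4974,.4563,.2036-np.pi/2],z)])
print(wproj(f,T,(.4974,.4563,.052)))
g=grab_frame("side");crop(g,220,270,340,360,6,"s4c")
```

```text
TCP/grasp/tip proj [array([322.73657307, 250.84758315]), array([322.75449708, 245.99223313]), array([322.80472663, 232.47303329])]
[array([436., 184.]), array([426., 269.]), array([222., 269.]), array([211., 184.])]
[323.83161268 255.2378498 ]
```

View pics/w4c.png

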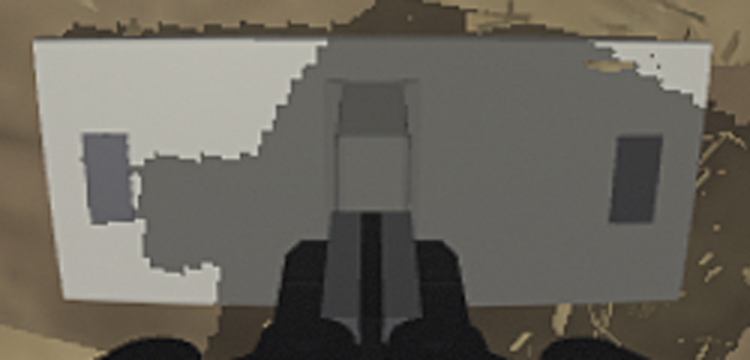

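View pics/s4c.png

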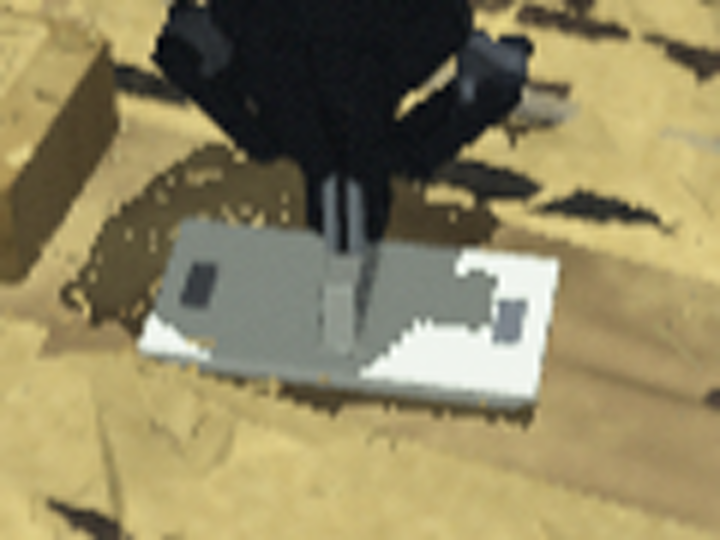

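Run:
```python
from h import *
s=observe()
g=grab_frame("side");h=grab_frame("scene")
for d in (-.02,-.007,0,.006,.025):
  p=s["position"]+np.array([0,0,-d]);q=proj(g,p);print(d,q,(q-[220,270])*6,proj(h,p))
for z in (.018,.052): 
  q=proj(g,(.4974,.4563,z));print(z,q,(q-[220,270])*6)
crop(h,230,80,350,170,6,"sc4")
```

```text
-0.02 [278.05448341 303.44996963] [348.32690047 200.69981778] [289.62305737 122.41444762]
-0.007 [278.24550875 307.72802137] [349.4730525  226.36812825] [289.82596546 125.21866878]
0 [278.34707188 310.00254862] [350.08243131 240.01529175] [289.93414388 126.71371124]
0.006 [278.43341537 311.93622864] [350.60049219 251.61737183] [290.02627435 127.98696858]
0.025 [278.70259475 317.96455627] [352.2155685  287.78733761] [290.31446071 131.96974856]
0.018 [278.62214422 319.37409774] [351.73286535 296.24458644]
0.052 [278.13633787 308.56326406] [348.81802723 231.37958437]
```

View pics/sc4.png

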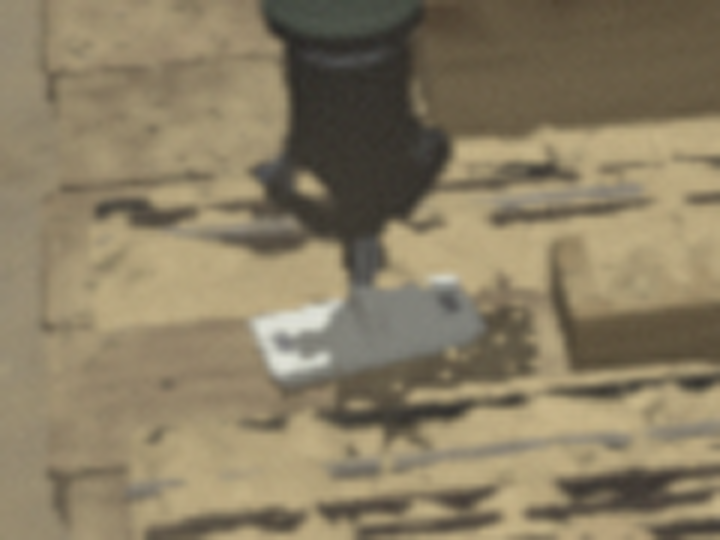

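The fingers shut on nothing. Both views put the tips about at z≈0.056, just above the bar top (wrist row 240, side crop row 250) and higher than the text says. I'll open, then go lower in small steps while watching force and picture.

move_arm --motion '[[[0,0,0],[0,0,0]],[[0,0,0],[0,0,0]],[[0,0,0],[0,0,0]],[[0,0,-4],[0,0,0]],[[0,0,-8],[0,0,0]],[[0,0,-12],[0,0,0]],[[0,0,-15],[0,0,0]],[[0,0,-15],[0,0,0]]]' --jaw 40

```text
clock: 9.15
position: [0.4965, 0.457, 0.0334]
tool_rot: [-3.141, 0.0, 1.777]
force: [-0.6, -0.1, 0.1]
grip_width: 0.0398
```

Run:
```python
from h import *
s=observe();print(s["clock"],s["position"],s["force"],s["moment"],s["grip_width"])
f=grab_frame("wrist");g=grab_frame("side")
a=cv2.resize(f["frame"][170:320,190:460],None,fx=2.9,fy=2.9,interpolation=cv2.INTER_CUBIC)
b=cv2.resize(g["frame"][280:345,230:330],None,fx=5,fy=5,interpolation=cv2.INTER_CUBIC)
cv2.imwrite("pics/w5.png",a[:,:,::-1]);cv2.imwrite("pics/s5.png",b[:,:,::-1])
```

```text
9.15 [0.49654686 0.45702549 0.03340176] [-0.57153571 -0.06248383  0.06836671] [-0.00870009 -0.0187613  -0.00599639] 0.03976926140633633
```

View pics/w5.png

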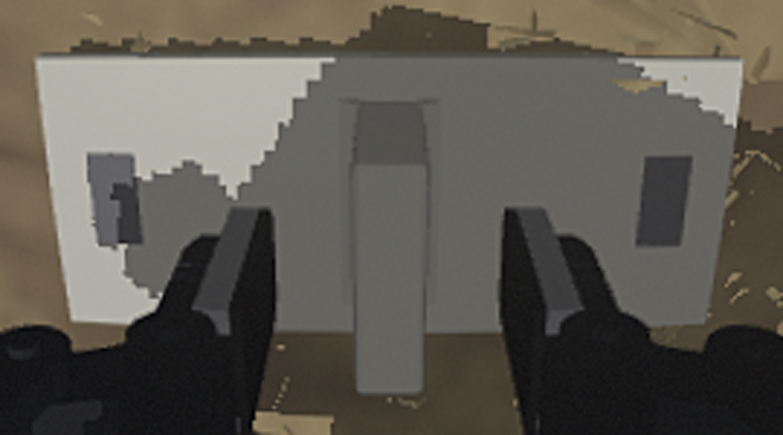

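View pics/s5.png

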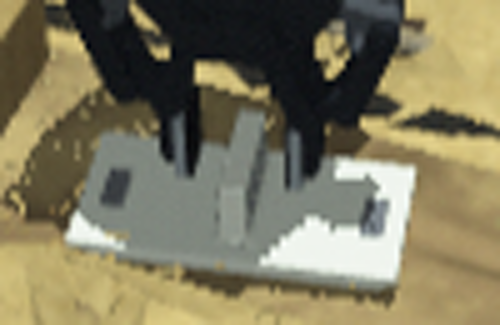

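move_arm --motion '[[[0,0,-4],[0,0,0]],[[0,0,-8],[0,0,0]],[[0,0,-12],[0,0,0]],[[0,0,-14],[0,0,0]],[[0,0,-14],[0,0,0]]]'

```text
clock: 9.88
position: [0.4966, 0.4571, 0.0195]
tool_rot: [-3.141, 0.0, 1.777]
force: [-0.6, -0.2, -0.5]
grip_width: 0.04
```

Run:
```python
from h import *
s=observe();print(s["clock"],s["position"],s["force"],s["moment"],s["grip_width"])
f=grab_frame("wrist");g=grab_frame("side")
a=cv2.resize(f["frame"][170:320,190:460],None,fx=2.9,fy=2.9,interpolation=cv2.INTER_CUBIC)
b=cv2.resize(g["frame"][280:345,230:330],None,fx=5,fy=5,interpolation=cv2.INTER_CUBIC)
cv2.imwrite("pics/w6.png",a[:,:,::-1]);cv2.imwrite("pics/s6.png",b[:,:,::-1])
```

```text
9.875 [0.49659287 0.45707185 0.01951734] [-0.55147261 -0.19692827 -0.48923105] [-0.01617345 -0.00728273 -0.02707072] 0.04003724476912073
```

View pics/w6.png

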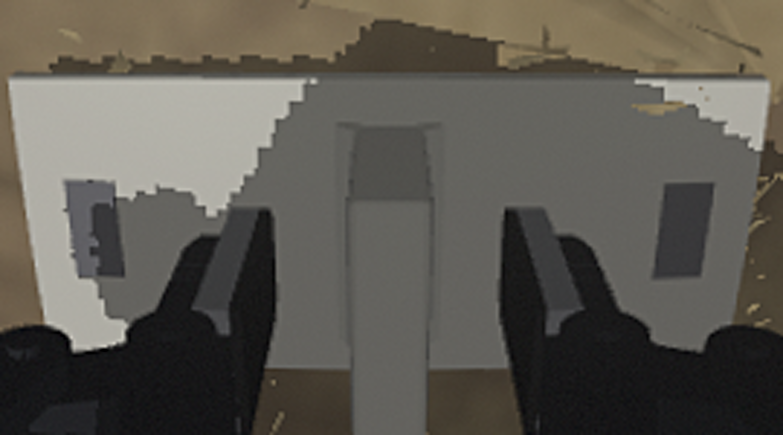

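View pics/s6.png

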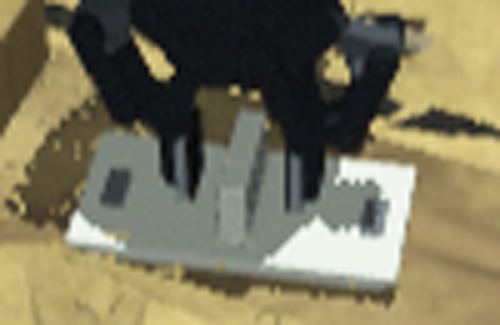

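move_arm --motion '[[[0,0,0],[0,0,0]],[[0,0,0],[0,0,0]],[[0,0,0],[0,0,0]],[[0,0,0],[0,0,0]],[[0,0,0],[0,0,0]]]' --jaw 0 --grip_force 80

```text
clock: 10.6
position: [0.4967, 0.4572, 0.0199]
tool_rot: [3.141, -0.0, 1.777]
force: [-1.3, -1.4, 4.7]
grip_width: 0.011
```

Run:
```python
from h import *
s=observe();print(s["clock"],s["position"],s["tool_rot"],s["force"],s["moment"],s["grip_width"])
f=grab_frame("wrist");g=grab_frame("side")
a=cv2.resize(f["frame"][170:320,190:460],None,fx=2.9,fy=2.9,interpolation=cv2.INTER_CUBIC)
b=cv2.resize(g["frame"][280:345,230:330],None,fx=5,fy=5,interpolation=cv2.INTER_CUBIC)
cv2.imwrite("pics/w7.png",a[:,:,::-1]);cv2.imwrite("pics/s7.png",b[:,:,::-1])
```

```text
10.6 [0.49673585 0.45717245 0.01994866] [ 3.14141123e+00 -8.48739394e-05  1.77666776e+00] [-1.32012404 -1.38804902  4.73941575] [-0.37570825  0.35424008 -0.01015293] 0.011003233312942569
```

View pics/w7.png

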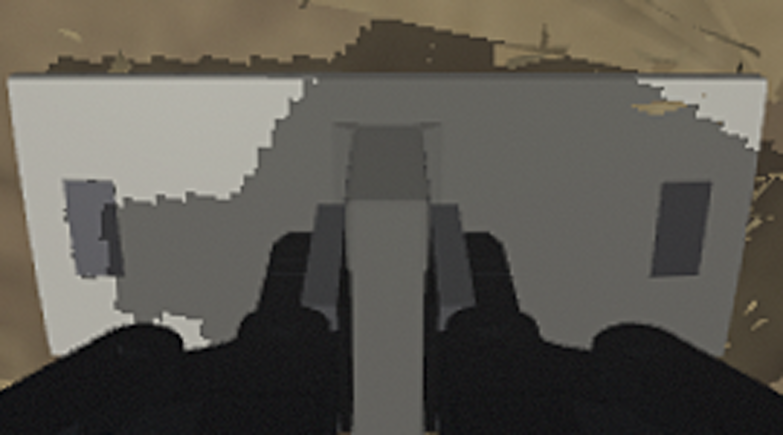

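View pics/s7.png

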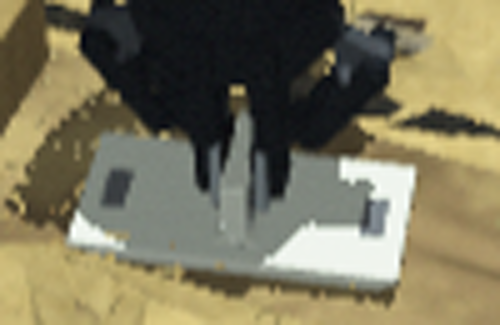

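move_arm --motion '[[[0,0,5],[0,0,0]],[[0,0,15],[0,0,0]],[[0,0,30],[0,0,0]],[[0,0,60],[0,0,0]],[[0,0,90],[0,0,0]],[[0,0,120],[0,0,0]],[[0,0,150],[0,0,0]],[[0,0,180],[0,0,0]],[[0,0,180],[0,0,0]],[[0,0,180],[0,0,0]]]'

```text
clock: 11.95
position: [0.4966, 0.4568, 0.1997]
tool_rot: [3.142, 0.0, 1.777]
force: [0.0, -1.3, -1.8]
grip_width: 0.0108
```

Run:
```python
from h import *
s=observe();print(s["clock"],s["position"],s["tool_rot"],s["force"],s["moment"],s["grip_width"],s["qpos"])
f=grab_frame("wrist");save("w8",f);g=grab_frame("side");save("s8",g)
```

```text
11.95 [0.49656263 0.45683447 0.19973429] [3.14159084e+00 2.71617415e-04 1.77681682e+00] [ 0.02737188 -1.2913684  -1.7786401 ] [-0.00851957  0.02168692 -0.00569235] 0.010799006406862068 [-0.42517489  0.70753118 -0.67801158  1.45728821  0.46527112  1.14102376
 -0.97468471]
```

View pics/w8.png

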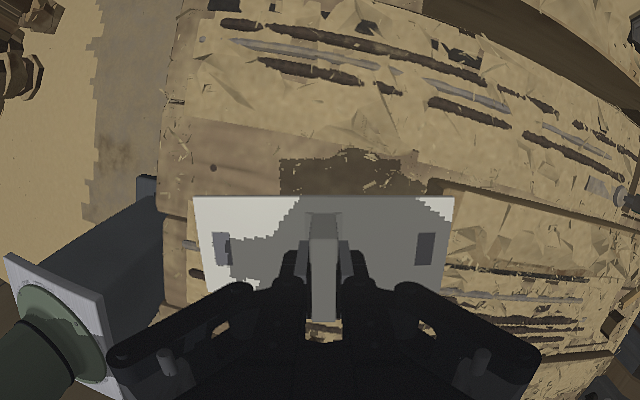

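View pics/s8.png

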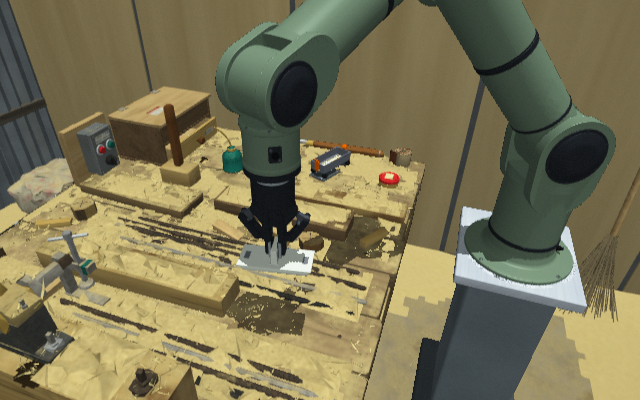

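Run:
```python
from h import *
f=grab_frame("wrist");crop(f,185,185,465,330,2.8,"w8c")
```

```text
(no output)
```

View pics/w8c.png

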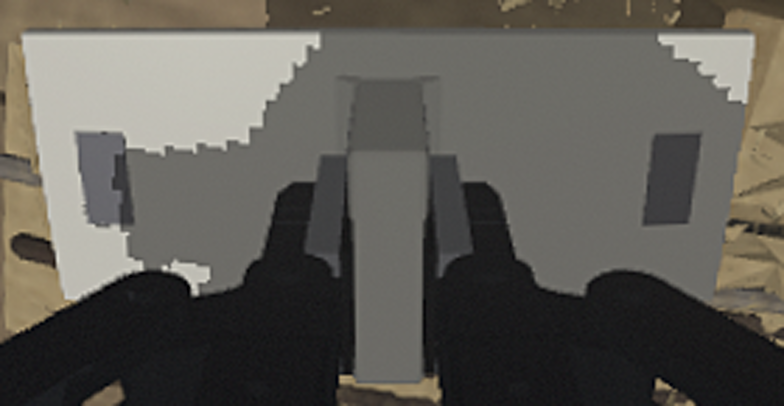

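```bash
cat > held.py <<'E'
from h import *
# points in cover-aligned tool frame (a: along tool x, b: along tool y, c: down) rel. to bar centre
def held(f,obs,rot=True):
    M=f["mount"]
    def res(p):
        R=Ro.from_rotvec([p[4],p[5],p[3]]).as_matrix();o=[]
        for q,px in obs:
            o+=list(wproj(f,M,np.array(p[:3])+R@(np.array(q)/1000))-px)
        return o
    if rot: return least_squares(res,[0,0,-.015,0,0,0])
    r=least_squares(lambda p:res([*p,0,0]),[0,0,-.015,0]);return r
E
python3 - <<'E'
from held import *
f=grab_frame("wrist")
obs=[((30,-70,17),(193.2,196.8)),((30,70,17),(454.6,196.8)),((22,-6,-17),(308.9,238.6)),((22,6,-17),(337.9,238.6)),((-22,-6,-17),(311.8,321.4)),((-22,6,-17),(336.4,321.4)),((22,-6,17),(312.9,213.6)),((22,6,17),(336.4,213.6))]
for r in (False,True):
    q=held(f,obs,r);print(np.round(q.x,4));print(np.round(q.fun,1))
E
```

```text
[-0.0011  0.0006 -0.0142  0.0006]
[ 0.8  0.4 -0.9  0.3  0.6  0.5  0.8  0.5 -0.4  0.7  0.2  0.7 -0.6 -1.7
 -0.8 -1.7]
[-0.001   0.0006 -0.0144 -0.0019 -0.0068 -0.0081]
[ 1.3  0.6 -0.5  0.4  0.3  0.1  0.4  0.1 -0.5  0.9  0.2  0.9 -0.5 -1.5
 -0.7 -1.5]
```

move_arm --motion '[[[0,-15,10],[0,0,0]],[[5,-45,20],[0,0,0]],[[10,-85,30],[0,0,0.05]],[[15,-130,40],[0,0,0.1]],[[20,-175,50],[0,0,0.15]],[[30,-220,60],[0,0,0.2]],[[40,-265,60],[0,0,0.25]],[[50,-310,60],[0,0,0.3]],[[60,-355,60],[0,0,0.35]],[[75,-400,60],[0,0,0.42]],[[90,-445,60],[0,0,0.5]],[[105,-490,60],[0,0,0.57]]]'

```text
clock: 13.65
position: [0.6015, -0.0353, 0.2603]
tool_rot: [-3.141, 0.001, 2.349]
force: [0.6, 0.7, -0.5]
grip_width: 0.0104
```

move_arm --motion '[[[15,-45,0],[0,0,0.07]],[[30,-90,0],[0,0,0.14]],[[45,-130,0],[0,0,0.21]],[[60,-170,0],[0,0,0.28]],[[75,-205,0],[0,0,0.33]],[[90,-230,0],[0,0,0.37]],[[100,-243,0],[0,0,0.388]],[[103,-247,0],[0,0,0.388]],[[103,-247,0],[0,0,0.388]],[[103,-247,0],[0,0,0.388]]]'

```text
clock: 14.9
position: [0.7044, -0.2793, 0.2601]
tool_rot: [-3.142, 0.0, 2.735]
force: [0.7, -0.1, -1.5]
grip_width: 0.011
```

Run:
```python
from h import *
s=observe();print(s["clock"],s["position"],s["tool_rot"],s["force"],s["moment"],s["grip_width"],s["qpos"])
f=grab_frame("wrist");save("w9",f)
for r in outline_of("hook_a","wrist"): print(r["score"],r["pixel"])
```

```text
14.9 [ 0.70439675 -0.27934018  0.26010801] [-3.14150889e+00  1.99617905e-04  2.73516675e+00] [ 0.66995929 -0.14881616 -1.52815986] [0.03606355 0.01960117 0.00490508] 0.011015572295428691 [ 0.68205441  0.83251471 -0.81706539  1.1076205   0.57732041  1.4179158
  1.12558065]
0.71 [261.4, 69.2]
0.5 [393.7, 69.6]
```

View pics/w9.png

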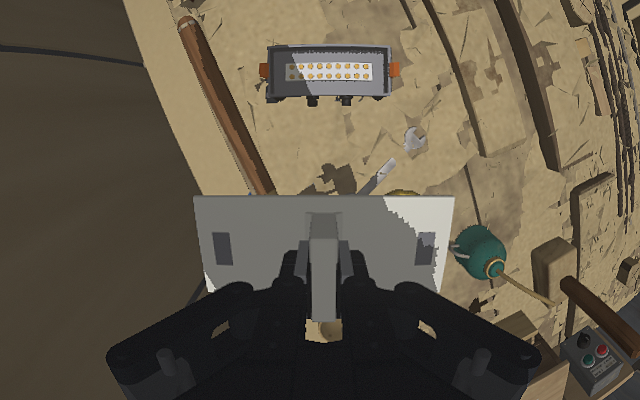

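move_arm --motion '[[[-15,6,0],[0,0,0]],[[-35,15,0],[0,0,0]],[[-50,22,0],[0,0,0]],[[-50,22,0],[0,0,0]],[[-50,22,0],[0,0,0]]]'

```text
clock: 15.62
position: [0.655, -0.2581, 0.2599]
tool_rot: [-3.141, 0.0, 2.735]
force: [0.3, -0.6, -1.3]
grip_width: 0.0109
```

Run:
```python
from h import *
s=observe();print(s["clock"],s["position"],s["tool_rot"])
f=grab_frame("wrist");T=wT(f,s)
print([np.round(wproj(f,T,q)) for q in corners([.597,-.23,-.407],.052)])
crop(f,245,70,405,180,5,"w10c")
for r in outline_of("hook_a","wrist"):
    v,u=np.nonzero(r["pixels"]);print(r["score"],r["pixel"],u.min(),u.max(),v.min(),v.max())
```

```text
15.625 [ 0.65499939 -0.2581197   0.25985218] [-3.14145994e+00  4.10051969e-04  2.73460397e+00]
[array([388.,  91.]), array([386., 143.]), array([266., 143.]), array([265.,  91.])]
0.68 [394.0, 117.8] 389 398 110 123
0.48 [263.3, 117.9] 258 269 110 124
```

View pics/w10c.png

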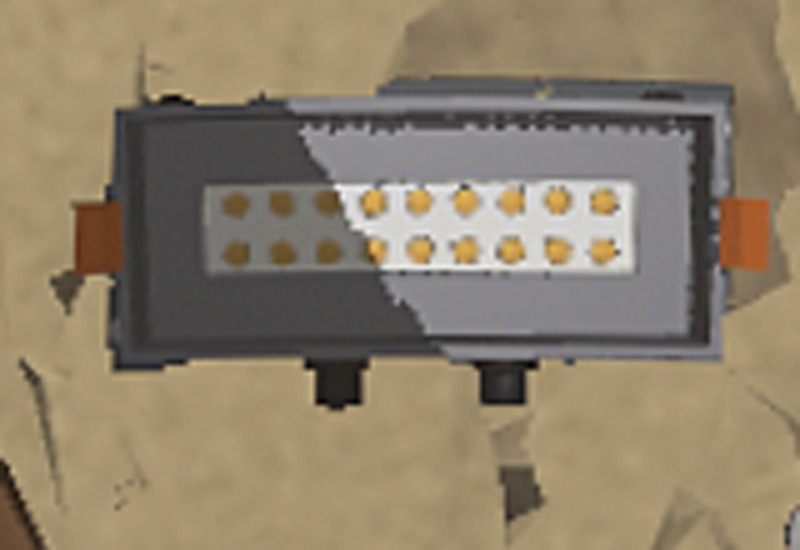

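Run:
```python
from h import *
s=observe();f=grab_frame("wrist");T=wT(f,s)
# corners order (-hx,+hy),(+hx,+hy),(+hx,-hy),(-hx,-hy)
c=[(391.4,89.4),(389.4,141.2),(268,142.4),(268.4,91.6)]
fit=least_squares(lambda p:np.concatenate([wproj(f,T,q)-o for q,o in zip(corners(p,.052),c)]),[.6,-.23,-.4]);print(fit.x,np.round(fit.fun,1))
fit=least_squares(lambda p:np.concatenate([wproj(f,T,q)-o for q,o in zip(corners(p,p[3]),c)]),[.6,-.23,-.4,.05]);print(fit.x,np.round(fit.fun,1))
m=(np.array([394.,117.8])+[263.3,117.9])/2
print(wz(f,T,m,.066), [wz(f,T,q,.066) for q in ((394,117.8),(263.3,117.9))])
# pins plate centre (420,228)
```

```text
[ 0.59774533 -0.22610239 -0.39629471] [-1.   0.6  0.4  0.1  1.3  0.  -0.7 -0.7]
[ 0.59770667 -0.22610907 -0.39628982  0.05331742] [-0.8  0.5  0.6  0.2  1.1  0.1 -1.  -0.8]
[ 0.59973909 -0.22827743  0.066     ] [array([ 0.62702103, -0.16105849,  0.066     ]), array([ 0.57018736, -0.29398376,  0.066     ])]
```

move_arm --motion '[[[0,0,-20],[0,0,0]],[[0,0,-50],[0,0,0]],[[0,0,-80],[0,0,0]],[[0,0,-110],[0,0,0]],[[0,0,-120],[0,0,0]],[[0,0,-120],[0,0,0]],[[0,0,-120],[0,0,0]]]'

```text
clock: 16.65
position: [0.6552, -0.2579, 0.1408]
tool_rot: [3.141, 0.001, 2.735]
force: [-0.5, 0.4, -0.7]
grip_width: 0.0105
```

Run:
```python
from h import *
s=observe();print(s["clock"],s["position"],s["tool_rot"])
f=grab_frame("wrist");T=wT(f,s);save("w11",f)
print([np.round(wproj(f,T,q)) for q in corners([.5977,-.2265,-.4],.052)])
crop(f,225,50,425,170,4,"w11c")
for r in outline_of("hook_a","wrist"):
    v,u=np.nonzero(r["pixels"]);print(r["score"],r["pixel"],u.min(),u.max(),v.min(),v.max())
```

```text
16.65 [ 0.65520972 -0.25791653  0.14076581] [3.14137966e+00 1.36354926e-03 2.73470214e+00]
[array([422.,  83.]), array([420., 158.]), array([243., 159.]), array([240.,  83.])]
0.8 [424.6, 123.8] 420 435 110 132
```

View pics/w11c.png

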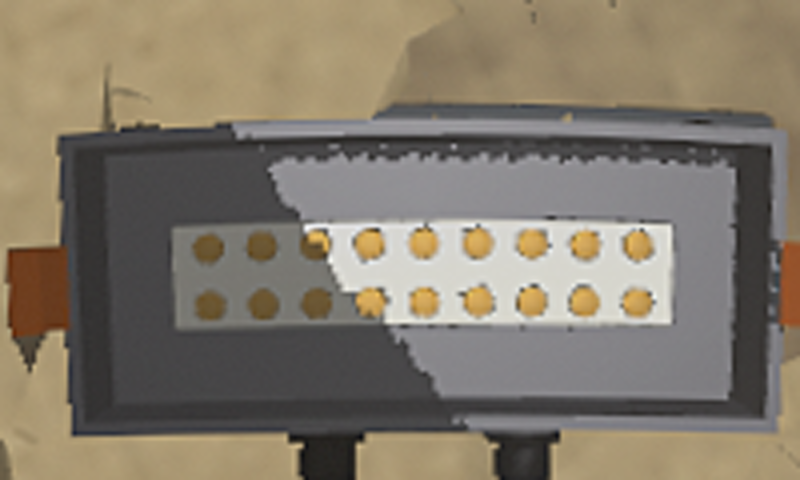

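Run:
```python
from h import *
s=observe();f=grab_frame("wrist");T=wT(f,s)
c=[(421.75,82.5),(419.25,157.5),(243.25,158.25),(240,84.25)]
for z in (.052,None):
  fit=least_squares(lambda p:np.concatenate([wproj(f,T,q)-o for q,o in zip(corners(p,z or p[3]),c)]),[.6,-.23,-.4]+([] if z else [.05]));print(fit.x,np.round(fit.fun,1))
x=fit.x;yaw=2.7347
th=x[2]+np.pi
print("tool yaw target",th)
tx=np.array([np.cos(th),np.sin(th)]);ty=np.array([np.sin(th),-np.cos(th)])
t=x[:2]+.0010*tx-.0006*ty;print("TCP target",t,"delta mm",(t-s["position"][:2])*1000,"turn",th-yaw)
```

```text
[ 0.59756597 -0.2266695  -0.3968674 ] [-0.1 -0.2  0.4  0.3 -0.1  1.  -0.2 -1.1]
[ 0.59761098 -0.2266681  -0.39687457  0.05092273] [-0.5 -0.1  0.   0.1  0.2  0.9  0.2 -0.9]
tool yaw target 2.7447180861795464
TCP target [ 0.59645678 -0.22683492] delta mm [-58.66803909  31.15957237] turn 0.010018086179546248
```

move_arm --motion '[[[-15,8,0],[0,0,0.005]],[[-35,18,0],[0,0,0.01]],[[-50,27,0],[0,0,0.01]],[[-58.5,31,0],[0,0,0.01]],[[-58.5,31,-15],[0,0,0.01]],[[-58.5,31,-35],[0,0,0.01]],[[-58.5,31,-51],[0,0,0.01]],[[-58.5,31,-51],[0,0,0.01]],[[-58.5,31,-51],[0,0,0.01]]]'

```text
clock: 17.92
position: [0.5965, -0.2267, 0.0888]
tool_rot: [3.141, 0.0, 2.745]
force: [0.4, -0.2, -0.9]
grip_width: 0.0107
```

```bash
cat > look.py <<'E'
from h import *
import sys
n=sys.argv[1]
s=observe();print(s["clock"],s["position"],s["tool_rot"],s["force"],s["moment"],s["grip_width"])
f=grab_frame("wrist");g=grab_frame("side");h=grab_frame("scene")
a=cv2.resize(f["frame"][170:320,180:470],(780,403),interpolation=cv2.INTER_CUBIC)
b=cv2.resize(g["frame"][125:195,280:380],(390,273),interpolation=cv2.INTER_CUBIC)
c=cv2.resize(h["frame"][245:325,300:414],(390,273),interpolation=cv2.INTER_CUBIC)
im=np.vstack([a,np.hstack([b,c])])[:,:,::-1];im=cv2.resize(im,(690,598));cv2.imwrite(f"pics/{n}.png",im)
E
python3 look.py l1
```

```text
17.925 [ 0.59648456 -0.22674954  0.08879271] [3.14132376e+00 1.31384839e-04 2.74489963e+00] [ 0.44875994 -0.17303729 -0.94905981] [-0.02905814  0.00282364 -0.0015927 ] 0.01073642738789532
```

View pics/l1.png

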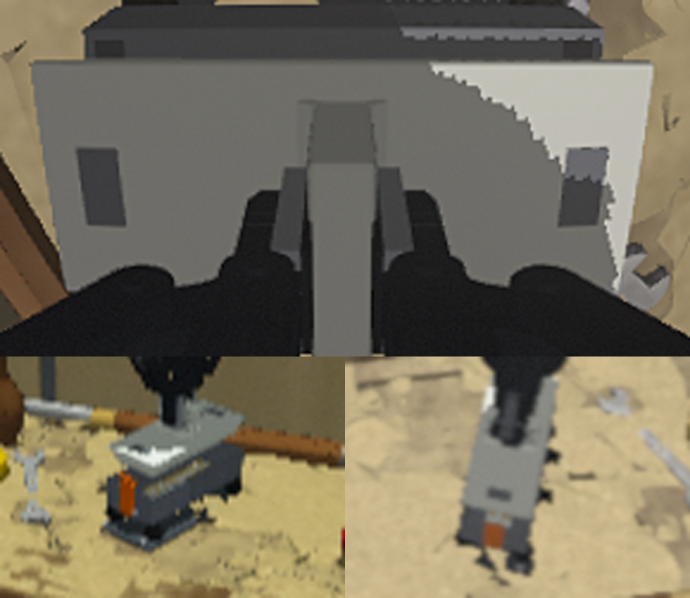

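Run:
```python
from h import *
s=observe();f=grab_frame("wrist");T=wT(f,s);crop(f,190,160,460,210,2.9,"w12c")
for z in (.050,.052,.054):
  print(z,[np.round(wproj(f,T,q),1) for q in corners([.5976,-.2267,-.397],z)])
```

```text
0.05 [array([433.1, 180.7]), array([423.3, 263.1]), array([226.2, 263.3]), array([216.6, 180.8])]
0.052 [array([434.1, 181.4]), array([424.1, 264.5]), array([225.4, 264.7]), array([215.6, 181.5])]
0.054 [array([435.1, 182.2]), array([424.9, 265.8]), array([224.7, 266. ]), array([214.6, 182.3])]
```

View pics/w12c.png

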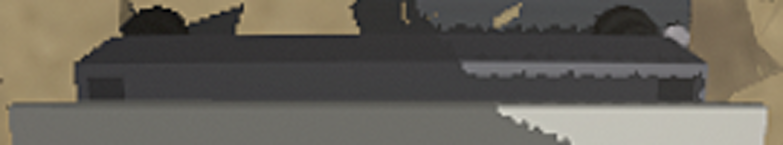

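move_arm --motion '[[[0,0,-4],[0,0,0]],[[0,0,-8],[0,0,0]],[[0,0,-12],[0,0,0]],[[0,0,-13],[0,0,0]],[[0,0,-14],[0,0,0]],[[0,0,-15],[0,0,0]],[[0,0,-16],[0,0,0]],[[0,0,-16],[0,0,0]]]'

```text
clock: 19.12
position: [0.5961, -0.2269, 0.0726]
tool_rot: [-3.142, -0.0, 2.745]
force: [0.1, 0.3, -1.5]
grip_width: 0.0104
```

move_arm --motion '[[[0,0,-0.5],[0,0,0]],[[0,0,-1],[0,0,0]],[[0,0,-1.5],[0,0,0]],[[0,0,-2],[0,0,0]],[[0,0,-2],[0,0,0]]]'

```text
clock: 19.75
position: [0.5962, -0.2269, 0.0707]
tool_rot: [3.142, -0.0, 2.745]
force: [0.3, 0.6, -0.7]
grip_width: 0.0107
```

```bash
python3 look.py l2
```

```text
19.75 [ 0.59618187 -0.22688113  0.07067137] [ 3.14158975e+00 -3.41932315e-06  2.74473992e+00] [ 0.2857831   0.64085798 -0.72848389] [-0.0168264  -0.049051   -0.03655228] 0.010720729080305429
```

View pics/l2.png

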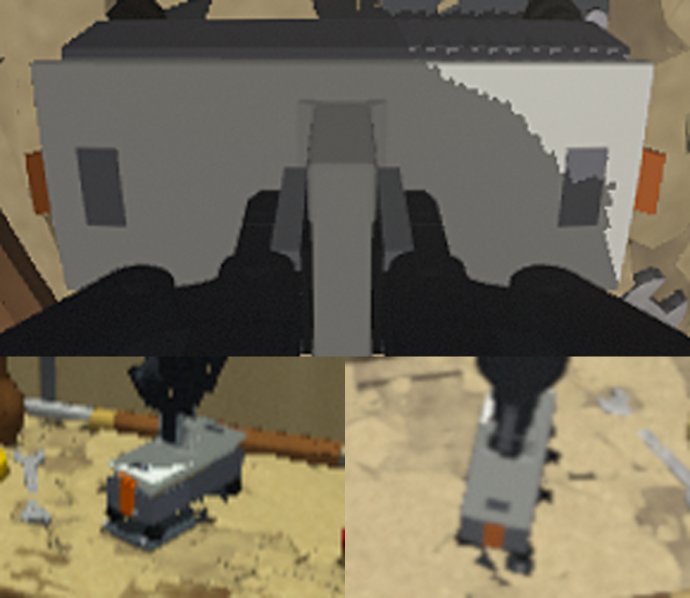

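move_arm --motion '[[[0.2,0.4,-0.5],[0,0,0]],[[0.2,0.4,-1],[0,0,0]],[[0.2,0.4,-1.5],[0,0,0]],[[0.2,0.4,-2],[0,0,0]],[[0.2,0.4,-2],[0,0,0]]]'

```text
clock: 20.52
position: [0.5964, -0.2265, 0.0687]
tool_rot: [-3.142, -0.0, 2.745]
force: [0.2, 0.6, -0.7]
grip_width: 0.0105
```

move_arm --motion '[[[0,0,-0.5],[0,0,0]],[[0,0,-1],[0,0,0]],[[0,0,-1.5],[0,0,0]],[[0,0,-2],[0,0,0]],[[0,0,-2],[0,0,0]]]'

```text
clock: 21.15
position: [0.5965, -0.2264, 0.0667]
tool_rot: [3.141, 0.0, 2.745]
force: [0.9, 0.3, 1.3]
grip_width: 0.0102
```

```bash
python3 look.py l3
```

```text
21.15 [ 0.59647586 -0.22638292  0.06672803] [3.14146937e+00 1.26409222e-04 2.74485569e+00] [0.92606591 0.32891127 1.2877413 ] [ 0.13264652 -0.07751857 -0.01461097] 0.010238187428979304
```

View pics/l3.png

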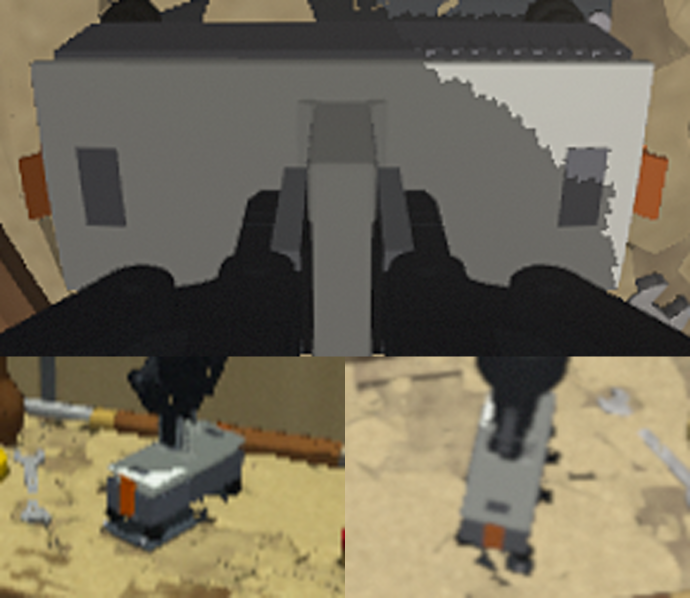

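move_arm --motion '[[[-0.2,-0.4,-0.4],[0,0,0]],[[-0.2,-0.4,-0.8],[0,0,0]],[[-0.2,-0.4,-1.2],[0,0,0]],[[-0.2,-0.4,-1.6],[0,0,0]],[[-0.2,-0.4,-1.6],[0,0,0]]]'

```text
clock: 21.92
position: [0.5962, -0.2269, 0.0651]
tool_rot: [-3.142, 0.0, 2.745]
force: [0.8, 1.9, 1.7]
grip_width: 0.0108
```

```bash
python3 look.py l4
```

```text
21.925 [ 0.59622253 -0.22690432  0.06512478] [-3.14153211e+00  1.08401360e-04  2.74477737e+00] [0.83118725 1.9022299  1.68205379] [ 0.11034204 -0.12257919  0.06772228] 0.010818393304342387
```

View pics/l4.png

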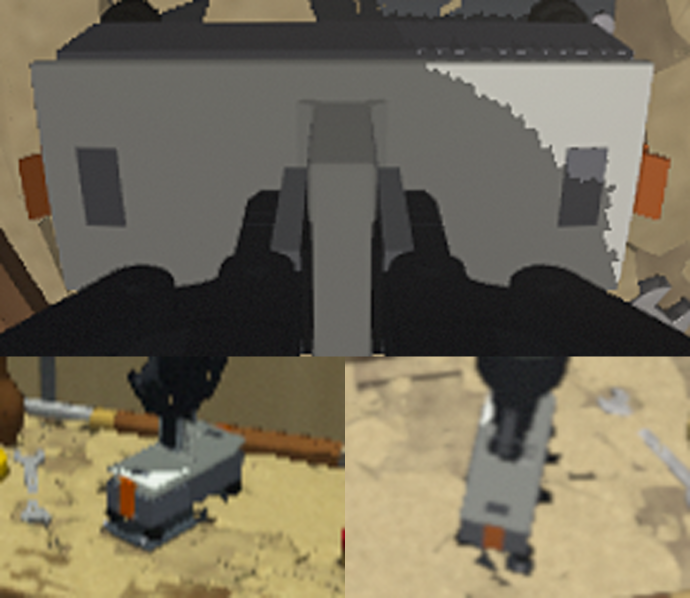

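move_arm --motion '[[[0.1,0.3,-0.4],[0,0,0]],[[0.1,0.3,-0.8],[0,0,0]],[[0.1,0.3,-1.2],[0,0,0]],[[0.1,0.3,-1.6],[0,0,0]],[[0.1,0.3,-1.6],[0,0,0]]]'

```text
clock: 22.7
position: [0.5963, -0.2266, 0.0635]
tool_rot: [-3.142, 0.0, 2.745]
force: [0.6, 1.4, 2.1]
grip_width: 0.0106
```

move_arm --motion '[[[0,0,-0.4],[0,0,0]],[[0,0,-0.8],[0,0,0]],[[0,0,-1.2],[0,0,0]],[[0,0,-1.6],[0,0,0]],[[0,0,-1.6],[0,0,0]]]'

```text
clock: 23.32
position: [0.5963, -0.2266, 0.0619]
tool_rot: [-3.142, 0.0, 2.745]
force: [-0.5, 0.6, 5.0]
grip_width: 0.0108
```

```bash
python3 look.py l5
```

```text
23.325 [ 0.5962999  -0.22663352  0.06190311] [-3.14156013e+00  5.33273485e-05  2.74467213e+00] [-0.50137174  0.62907023  4.96451556] [ 0.08244055 -0.02035652 -0.03493586] 0.010784061900949025
```

View pics/l5.png

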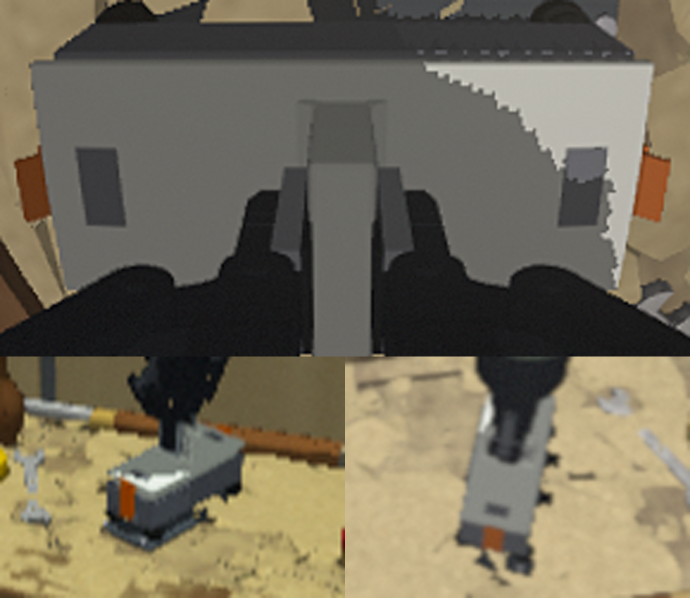

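move_arm --motion '[[[0,0,-0.4],[0,0,0]],[[0,0,-0.8],[0,0,0]],[[0,0,-1.2],[0,0,0]],[[0,0,-1.6],[0,0,0]],[[0,0,-1.6],[0,0,0]]]'

```text
clock: 24.1
position: [0.5963, -0.2267, 0.0603]
tool_rot: [-3.142, 0.0, 2.745]
force: [0.1, 1.2, 6.4]
grip_width: 0.0105
```

move_arm --motion '[[[0,0,-0.4],[0,0,0]],[[0,0,-0.8],[0,0,0]],[[0,0,-1.2],[0,0,0]],[[0,0,-1.2],[0,0,0]]]'

```text
clock: 24.6
position: [0.5964, -0.2267, 0.0592]
tool_rot: [-3.142, 0.0, 2.745]
force: [-0.3, 0.4, 6.3]
grip_width: 0.0105
```

move_arm --motion '[[[0,0,-0.4],[0,0,0]],[[0,0,-0.8],[0,0,0]],[[0,0,-1.2],[0,0,0]],[[0,0,-1.2],[0,0,0]]]'

```text
clock: 25.1
position: [0.5964, -0.2266, 0.0581]
tool_rot: [-3.142, 0.0, 2.745]
force: [-0.7, 1.4, 6.8]
grip_width: 0.0108
```

```bash
python3 look.py l6
```

```text
25.1 [ 0.59640311 -0.22663645  0.05805756] [-3.14153729e+00  2.90592837e-04  2.74471083e+00] [-0.71086524  1.35149187  6.76719694] [ 0.12069063  0.02649154 -0.01657353] 0.010809937103885808
```

View pics/l6.png

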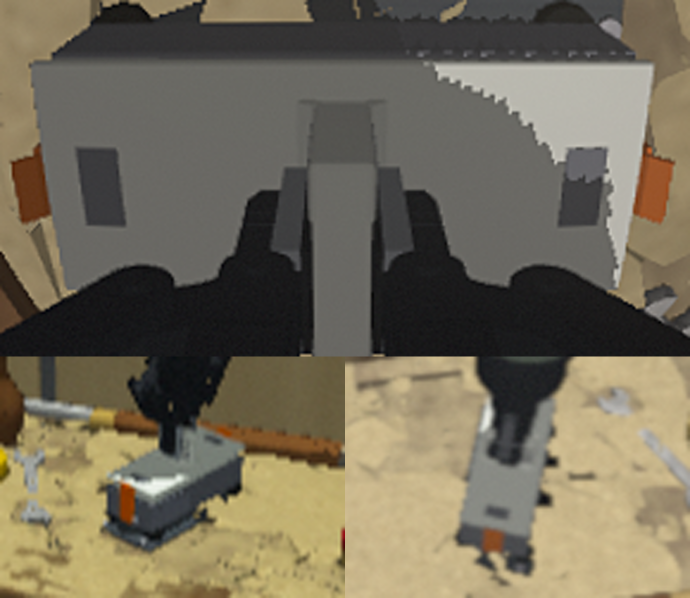

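move_arm --motion '[[[0,0,-0.4],[0,0,0]],[[0,0,-0.8],[0,0,0]],[[0,0,-1.2],[0,0,0]],[[0,0,-1.2],[0,0,0]]]'

```text
clock: 25.75
position: [0.5965, -0.2267, 0.057]
tool_rot: [-3.142, 0.0, 2.745]
force: [-0.2, 0.9, 8.0]
grip_width: 0.0109
```

move_arm --motion '[[[0,0,-0.4],[0,0,0]],[[0,0,-0.8],[0,0,0]],[[0,0,-1.2],[0,0,0]],[[0,0,-1.2],[0,0,0]]]'

```text
clock: 26.25
position: [0.5965, -0.2266, 0.0558]
tool_rot: [-3.142, 0.001, 2.745]
force: [-0.4, 1.0, 8.8]
grip_width: 0.0107
```

```bash
python3 look.py l7
```

```text
26.25 [ 0.59651613 -0.22663937  0.05582258] [-3.14158190e+00  5.45784650e-04  2.74469554e+00] [-0.37208657  1.03477841  8.77610197] [ 0.06318154  0.12682304 -0.03820812] 0.01074259334728295
```

View pics/l7.png

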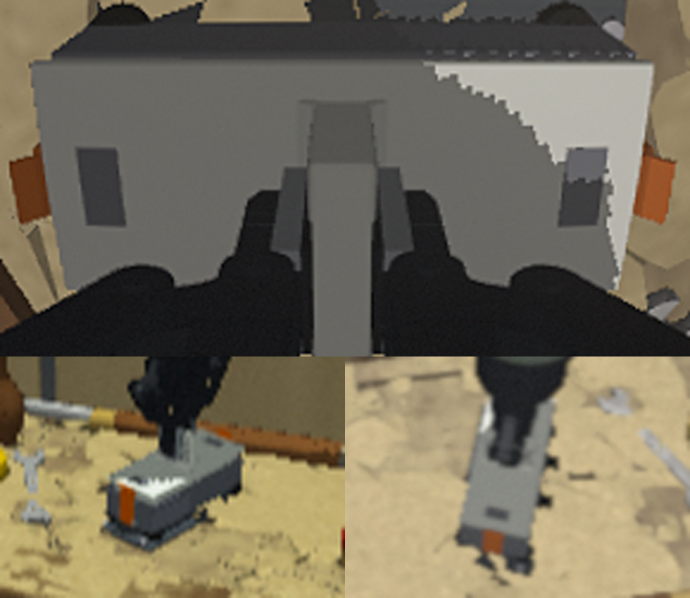

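move_arm --motion '[[[0,0,-0.4],[0,0,0]],[[0,0,-0.8],[0,0,0]],[[0,0,-1.2],[0,0,0]],[[0,0,-1.2],[0,0,0]]]'

```text
clock: 26.9
position: [0.5965, -0.2266, 0.0547]
tool_rot: [-3.142, 0.001, 2.745]
force: [0.4, 0.4, 10.4]
grip_width: 0.0106
```

move_arm --motion '[[[0,0,-0.4],[0,0,0]],[[0,0,-0.8],[0,0,0]],[[0,0,-1.2],[0,0,0]],[[0,0,-1.2],[0,0,0]]]'

```text
clock: 27.4
position: [0.5966, -0.2267, 0.0536]
tool_rot: [3.142, 0.001, 2.745]
force: [-0.7, 0.3, 11.1]
grip_width: 0.0107
```

```bash
python3 look.py l8
```

```text
27.4 [ 0.59664535 -0.22665303  0.05359383] [3.14158141e+00 8.32263476e-04 2.74466340e+00] [-0.70172242  0.30733518 11.05545143] [0.02040611 0.25546392 0.01062931] 0.010713667025686189
```

View pics/l8.png

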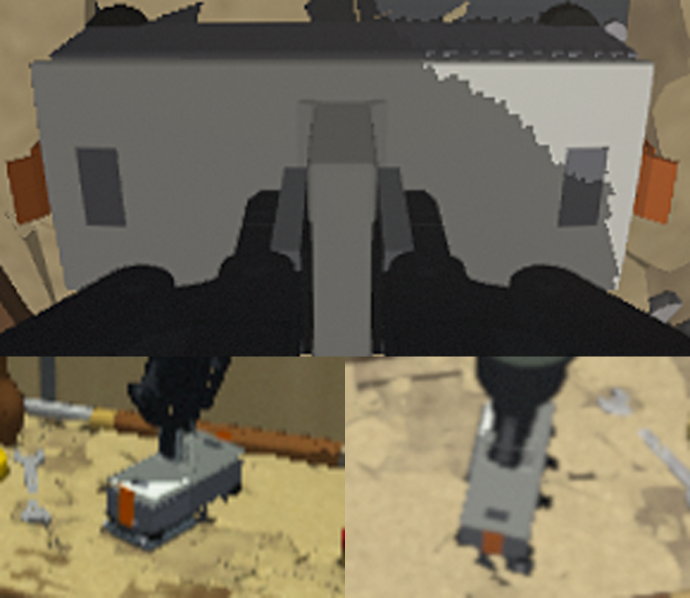

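move_arm --motion '[[[0,0,-0.4],[0,0,0]],[[0,0,-0.8],[0,0,0]],[[0,0,-1.2],[0,0,0]],[[0,0,-1.2],[0,0,0]]]'

```text
clock: 28.05
position: [0.5967, -0.2266, 0.0525]
tool_rot: [3.142, 0.001, 2.745]
force: [-0.2, 0.2, 11.6]
grip_width: 0.0109
```

```bash
python3 look.py l9
```

```text
28.05 [ 0.59671361 -0.22663758  0.05245968] [3.14155130e+00 9.89185651e-04 2.74475658e+00] [-0.24169973  0.18522221 11.57003203] [7.76578709e-02 1.46359848e-01 8.70553272e-05] 0.010907571069105108
```

View pics/l9.png

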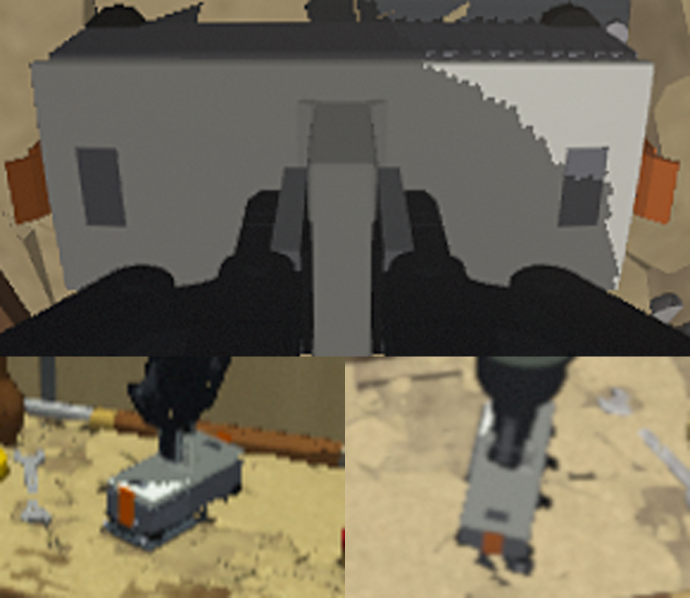

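move_arm --motion '[[[0,0,-0.4],[0,0,0]],[[0,0,-0.8],[0,0,0]],[[0,0,-1],[0,0,0]],[[0,0,-1],[0,0,0]]]'

```text
clock: 28.7
position: [0.5967, -0.2266, 0.0516]
tool_rot: [3.142, 0.001, 2.745]
force: [-0.5, 1.3, 12.4]
grip_width: 0.0108
```

move_arm --motion '[[[0,0,-0.4],[0,0,0]],[[0,0,-0.8],[0,0,0]],[[0,0,-1],[0,0,0]],[[0,0,-1],[0,0,0]]]'

```text
clock: 29.2
position: [0.5968, -0.2267, 0.0506]
tool_rot: [3.141, 0.001, 2.745]
force: [-0.8, 1.2, 14.5]
grip_width: 0.0104
```

```bash
python3 look.py l10
```

```text
29.2 [ 0.59680499 -0.22666453  0.05060032] [3.14147163e+00 1.20531069e-03 2.74462051e+00] [-0.79950378  1.15792869 14.50459124] [0.16515624 0.16787862 0.00312565] 0.010422828134513526
```

View pics/l10.png

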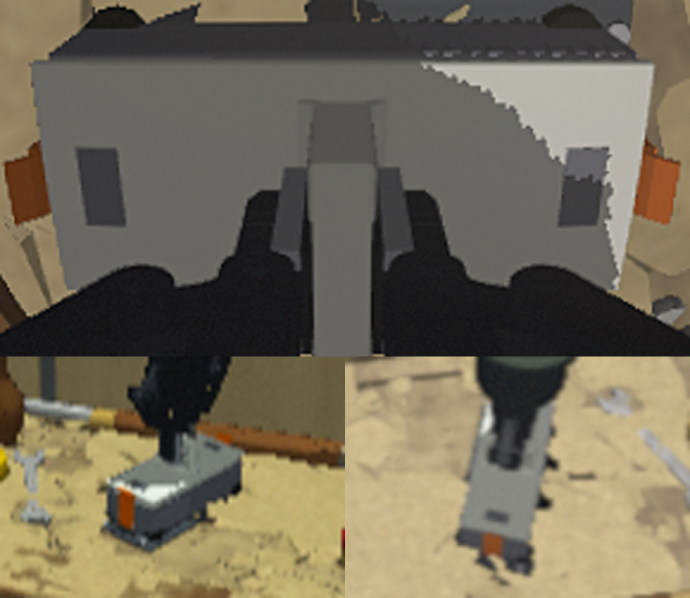

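move_arm --motion '[[[0,0,-0.3],[0,0,0]],[[0,0,-0.6],[0,0,0]],[[0,0,-0.8],[0,0,0]],[[0,0,-0.8],[0,0,0]]]'

```text
clock: 29.85
position: [0.5968, -0.2267, 0.0498]
tool_rot: [3.142, 0.001, 2.745]
force: [-0.9, 0.5, 14.1]
grip_width: 0.0104
```

```bash
python3 look.py l11
python3 - <<'E'
from h import *
f=grab_frame("wrist");a=cv2.resize(f["frame"][165:265,175:270],None,fx=4.1,fy=5,interpolation=cv2.INTER_CUBIC);b=cv2.resize(f["frame"][165:265,375:470],None,fx=4.1,fy=5,interpolation=cv2.INTER_CUBIC)
cv2.imwrite("pics/w13.png",np.hstack([a,b])[:,:,::-1])
g=grab_frame("side");crop(g,300,135,365,190,9,"s13")
E
```

```text
29.85 [ 0.59684695 -0.22671032  0.04983912] [3.14155092e+00 1.30041228e-03 2.74461668e+00] [-0.91843534  0.52255775 14.06422379] [0.11161762 0.20026894 0.03802077] 0.010396525170540584
```

View pics/w13.png

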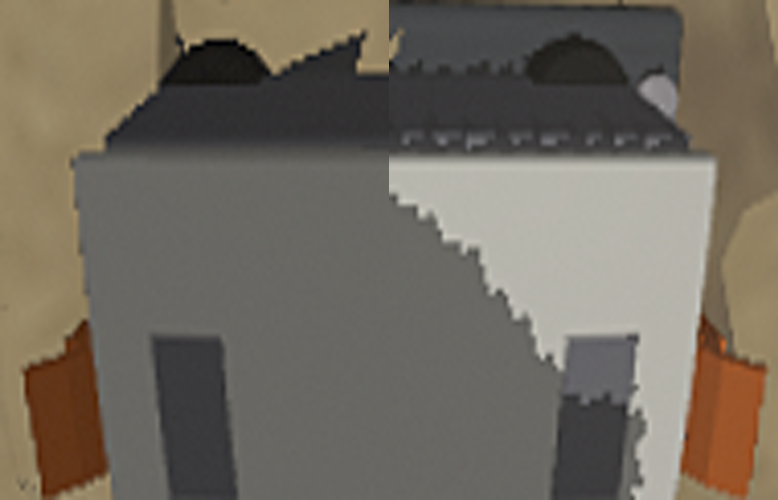

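View pics/s13.png

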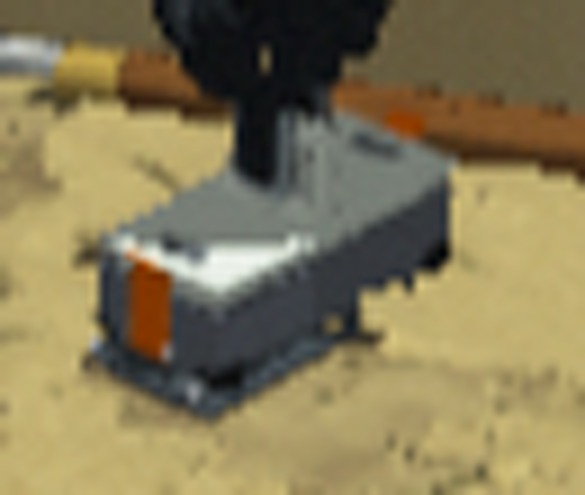

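Run:
```python
from h import *
f=grab_frame("wrist");M=f["mount"]
for z in (.0026,.006,.008,.010,.012):
  a=wproj(f,M,(.029,-.0694,z));b=wproj(f,M,(.029,.0706,z));print(z,np.round(a,1),np.round(b,1),round(b[0]-a[0],1))
```

```text
0.0026 [194.9 197.2] [455. 197.] 260.1
0.006 [197.2 195.4] [452.6 195.3] 255.3
0.008 [198.6 194.4] [451.2 194.3] 252.6
0.01 [199.9 193.4] [449.9 193.3] 250.0
0.012 [201.2 192.5] [448.6 192.3] 247.4
```

move_arm --motion '[[[0,0,-0.3],[0,0,0]],[[0,0,-0.6],[0,0,0]],[[0,0,-0.8],[0,0,0]],[[0,0,-0.8],[0,0,0]]]'

```text
clock: 30.65
position: [0.5967, -0.2267, 0.0487]
tool_rot: [3.142, 0.001, 2.745]
force: [1.6, -0.6, 9.9]
grip_width: 0.0107
```

move_arm --motion '[[[0,0,-0.3],[0,0,0]],[[0,0,-0.6],[0,0,0]],[[0,0,-0.8],[0,0,0]],[[0,0,-0.8],[0,0,0]]]'

```text
clock: 31.15
position: [0.5967, -0.2267, 0.0479]
tool_rot: [3.142, 0.001, 2.745]
force: [0.1, 0.5, 10.2]
grip_width: 0.0104
```

```bash
cat > look2.py <<'E'
from h import *
import sys
s=observe();print(s["clock"],s["position"],s["tool_rot"],s["force"],s["moment"],s["grip_width"])
f=grab_frame("wrist");a=cv2.resize(f["frame"][165:265,175:270],None,fx=4.1,fy=4,interpolation=cv2.INTER_CUBIC);b=cv2.resize(f["frame"][165:265,375:470],None,fx=4.1,fy=4,interpolation=cv2.INTER_CUBIC)
cv2.imwrite(f"pics/{sys.argv[1]}.png",np.hstack([a,b])[:,:,::-1])
E
python3 look2.py w14
```

```text
31.15 [ 0.59672771 -0.22669576  0.04793511] [3.14151071e+00 9.90588349e-04 2.74468778e+00] [ 0.10226153  0.48229122 10.23482465] [ 0.07258698 -0.07445333 -0.00317107] 0.01038452574443878
```

View pics/w14.png

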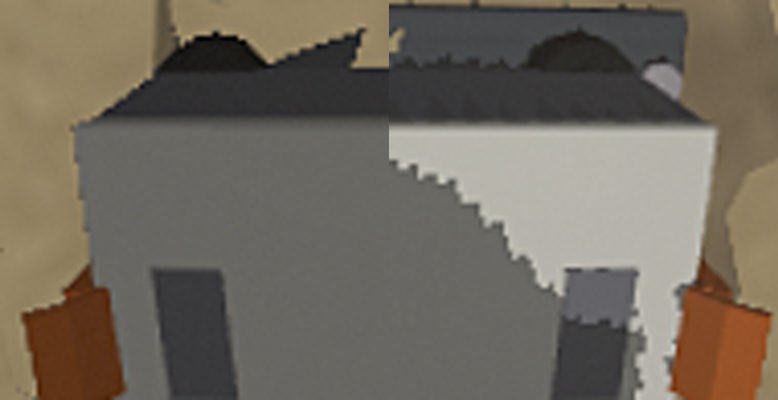

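Force fell from 15 to 10 N, and both orange heads now overlap the plate: the left inner edge is at crop column 110–125 and the right at 670–685. A small extra push will confirm seating, then I'll unload before releasing.

move_arm --motion '[[[0,0,-0.5],[0,0,0]],[[0,0,-1],[0,0,0]],[[0,0,-1.5],[0,0,0]],[[0,0,-1.5],[0,0,0]]]'

```text
clock: 31.7
position: [0.5967, -0.2267, 0.0465]
tool_rot: [3.142, 0.001, 2.745]
force: [-0.6, 1.0, 10.6]
grip_width: 0.0108
```

move_arm --motion '[[[0,0,2],[0,0,0]],[[0,0,4],[0,0,0]],[[0,0,6],[0,0,0]],[[0,0,8],[0,0,0]],[[0,0,9],[0,0,0]],[[0,0,9],[0,0,0]],[[0,0,9],[0,0,0]]]'

```text
clock: 32.58
position: [0.5962, -0.2267, 0.0549]
tool_rot: [-3.141, -0.0, 2.745]
force: [2.6, -0.8, 1.9]
grip_width: 0.011
```

```bash
python3 look2.py w15;python3 look.py l15
```

```text
32.575 [ 0.59621653 -0.22667638  0.05487584] [-3.14147402e+00 -8.85815470e-05  2.74471340e+00] [ 2.56113212 -0.7632182   1.85604925] [-0.09461547 -0.57712414 -0.01555234] 0.010973631124410785
32.625 [ 0.5962287  -0.22665085  0.05489436] [-3.14150859e+00 -9.49837807e-05  2.74466950e+00] [ 1.88941108 -0.60691239  1.7227224 ] [-0.06967416 -0.5329955  -0.03983449] 0.010912689209720994
```

View pics/w15.png

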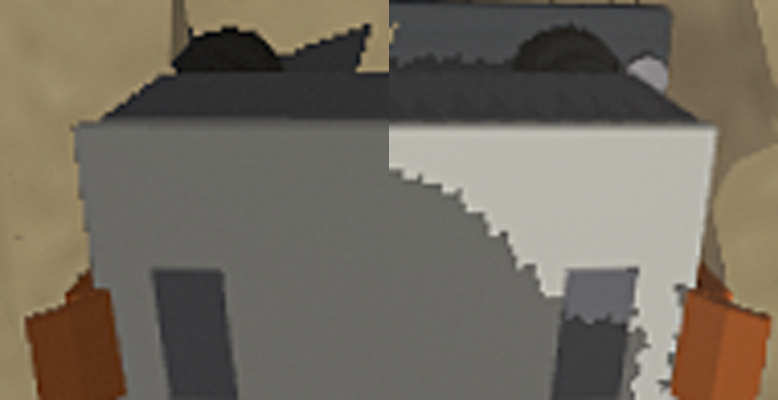

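View pics/l15.png

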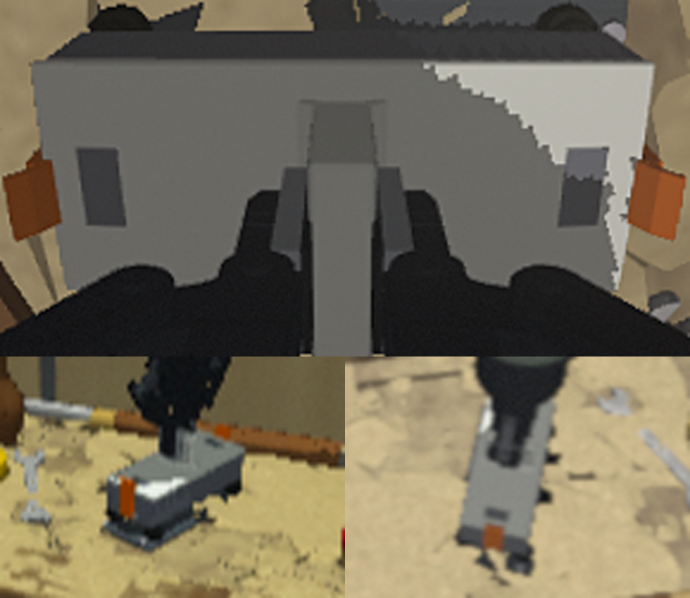

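move_arm --motion '[[[0,0,1],[0,0,0]],[[0,0,2],[0,0,0]],[[0,0,2],[0,0,0]]]'

```text
clock: 33.15
position: [0.5959, -0.2266, 0.0569]
tool_rot: [-3.141, -0.001, 2.745]
force: [-0.1, -0.3, -0.1]
grip_width: 0.0107
```

move_arm --motion '[[[0,0,0],[0,0,0]],[[0,0,0],[0,0,0]],[[0,0,0],[0,0,0]],[[0,0,0],[0,0,0]],[[0,0,0],[0,0,0]]]' --jaw 40

```text
clock: 33.78
position: [0.5962, -0.2266, 0.057]
tool_rot: [-3.142, -0.0, 2.745]
force: [-1.1, -0.1, -0.5]
grip_width: 0.0403
```

move_arm --motion '[[[0,0,8],[0,0,0]],[[0,0,25],[0,0,0]],[[0,0,50],[0,0,0]],[[0,0,80],[0,0,0]],[[0,0,100],[0,0,0]],[[0,0,100],[0,0,0]],[[0,0,100],[0,0,0]]]'

```text
clock: 34.65
position: [0.5959, -0.2267, 0.1566]
tool_rot: [-3.141, -0.001, 2.745]
force: [-0.8, 0.6, -0.6]
grip_width: 0.04
```

```bash
python3 look.py l16
python3 - <<'E'
from h import *
f=grab_frame("wrist");save("w16",f);crop(f,220,110,430,230,3.7,"w16c")
E
```

```text
34.65 [ 0.59593036 -0.22671189  0.15656128] [-3.14124783e+00 -5.98225812e-04  2.74469414e+00] [-0.82425862  0.6401422  -0.61268081] [ 0.06107192  0.05285211 -0.0198242 ] 0.03996890329273129
```

View pics/l16.png

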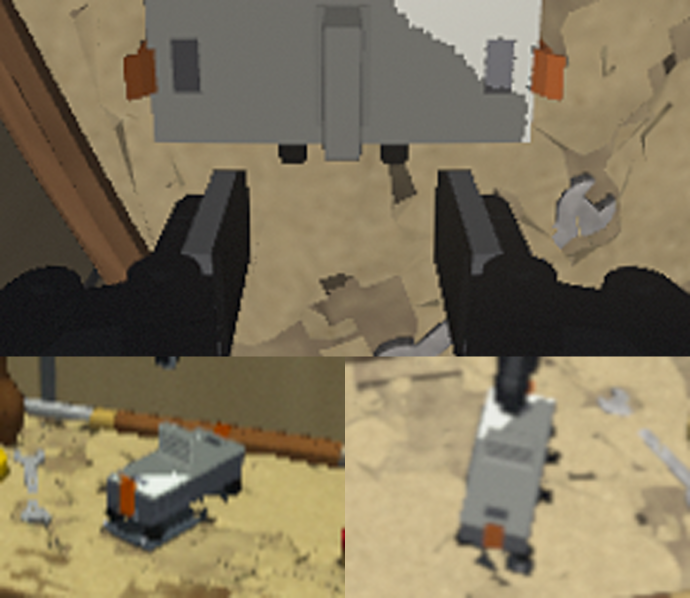

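View pics/w16c.png

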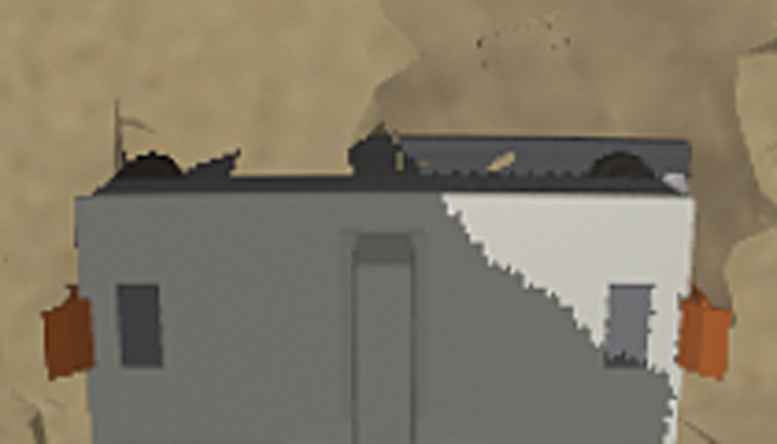

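Both hook heads overlap the plate ends symmetrically (crop columns 93 and 680, against plate edges at about 84 and 691). The cover sits flush and the gripper is clear, so I'm handing in.

Run:
```python
from workcell import *
print(job_done())
```

```text
the job is handed in; nothing more can be done
None
```

The white cover is on the grey box with both orange hooks clicked over its ends. I let go of it and handed the job in at about 35 s of the 58 s allowed; `job_done()` reports no verdict.

- **Push:** I kept the cover level (tilt about 0.001 rad) and pushed in small steps. The highest reading was 14.5 N, about 15.5 N on the box once the cover's weight is counted. It then fell to about 10 N as the hooks snapped over, which is the click. Forces were read only at the end of each step.
- **Last checks:** In the wrist picture both hook heads overlap the plate ends evenly, and the plate top was about 4.6 mm above the rim, where 4 mm is fully seated. The hooks still held after I unloaded, let go and lifted clear. In the scene and side views the cover looks flush.
- **What disagreed:**
  - **Fingertips:** they stood about 30 mm farther back than the stated 25 mm ahead of the tool point. My first close therefore shut above the bar without touching the cover, and I regripped lower by camera and force.
  - **Push force:** it passed the stated 9 to 13 N before the hooks clicked.
  - **Box travel:** by camera the box sank roughly 13 mm, more than "several mm".
- **Other things:** I moved nothing else on the bench, but did not measure the other items again at the end.

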